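Shut and latch the packed lunch carrier

ROBOT

A 6-joint arm with a two-finger parallel gripper is mounted at the origin on a cart in front of the work surface, level with it; the furniture and walls round the work are solid. World frame = base frame: x ahead of the robot, y to its left, z up, the work surface at z = 0. Lengths are in m, angles in rad, forces in N, time in s.
With the tool pointing down it reaches from about 0.35 to 0.975 m from the base axis. Payload 4.9 kg.
Tool frame: the origin (TCP) lies at the very end of the fingers, on their centre line; the grasp point (between the pads) lies 19 mm behind it (ctrl.grasp_offset is the distance from the TCP to the grasp point, in m); z points along the fingers, y is the line along which they close (so a half turn about z gives the same grasp; the last joint's range is limited). The gripper opens to 85 mm and grips with 20 to 120 N. Pads are 22 mm wide; open, the fingers measure 114 mm over their backs; the gripper's body (76 mm by 85 mm) begins 54 mm behind the grasp point. The pads swing forward as they close: fully open they stand 13 mm farther back than shut.
Start: joints at [1.226, 0.053, 1.613, -0, 1.476, -0.119], TCP at [0.14, 0.609, 0.206] pointing down, gripper open.
Joint ranges: [-3.01, 3.01], [-1.01, 2.22], [0.06, 2.58], [-1.02, 4.17], [0.09, 2.62], [-3.14, 3.14]. Speed limits (rad/s): [2.57, 2.57, 3.14, 3.14, 3.14, 3.14].

INTERFACE

Orientations are given as a rotation vector (axis times angle).
In Python, from station import ctrl, optics gives the robot as it stands.
- The arm moves only by the shell command python3 -m handwheel 'ROWS' [OPENING] [FORCE]. ROWS is JSON, a list of rows, each an object of numbers: "tx", "ty", "tz": the shift along the tool's x, y, z in mm; "roll": the turn about the tool's z in rad. A call has 1 to 12 rows; each row shifts and turns the commanded pose from where the row before left it, along the tool's axes as they then stand; what a row does not reach is not made up. A row lasts 1/12 s, in which the tool goes at most 41.7 mm and 7.16 degrees, less where a joint would pass 70% of its speed; a pose out of reach is approached as far as the arm can. A call with a gripper value outside its range is refused whole. OPENING is the finger opening in mm, from 0 to 85.4, set as the call begins (- or left out, the last holds). The fingers move at their own pace and stop on an object; FORCE is the grip in N (left out, the last holds). Time passes only in rows, so rows that do not move let the fingers close. It gives the time, the measured TCP pose, the force, the opening and the grip force at its end, in the units of the state.
- ctrl.get_obs(): the state, without advancing time (a new reading comes with each control period).
- optics.get_image(name): name is "scene" or "top" or "wrist"; returns (picture, depth): 480x640x3 uint8, red, green, blue; 480x640 float32, m along the optical axis (not along the pixel's ray), 0 where there is no reading.
- optics.camera_params(name): a dict with "mtx" (3x3 intrinsics, pixels), "extrinsics" (4x4, takes a point from camera to world coordinates); the wrist camera has in their place "tool_from_camera" (4x4, takes a point from camera to tool coordinates, whose origin is the TCP and whose axes are the flange's). Camera axes: x right, y down, z forward; pixel columns grow to the right and rows downward; lengths in m; the calibration is good to about 2 mm. The wrist camera is an equidistant fisheye: a pixel r from the principal point sees the ray r / f radians off the axis. A picture is of the moment at which its call begins: read the wrist's pose just before it. camera_params takes no time and is no camera call.
- ctrl.finish_job(): hands the job in; it is judged then, once.
The state is a dict: "t": time; "q": joint angles; "dq": joint speeds; "effort": joint torques, N m; "tool_pos": TCP position; "tool_rot": TCP orientation; "contact_force": force on the tool from outside, world axes, zero at the start; "wrist_torque": the same for the moment, N m; "opening": finger opening in m; "grip_force": force on a finger pad.
Only numpy, scipy, OpenCV 4.12 (cv2) and the standard library are available. Lean on these libraries where they do the work, as an engineer would, in place of code of your own. Each camera call takes 0.05 s, during which the arm holds its last target. There are 200 camera calls.

TASK

The packed lunch carrier on the worktop is ready to go out: lower its lid until it is fully shut, lift the drooping rod loop of the front latch over the lip of the keeper on the lid so that its crossbar sits down in the keeper's groove, and then push the latch lever down past its dead point until it snaps home against the carrier. Work gently, by feel: only light finger pressure is needed, so never force the lid, the loop against the keeper, or the lever. Leave the other things on the worktop where they stand.

Things in the scene. Friction and masses are not known exactly. Their poses are not given: they have to be found in the camera images.
- carrier: Plain metal lunch carrier, 150 mm deep (x), 210 wide (y), 140 high with the lid shut, fixed on the worktop. Origin: centre of its underside; z up. The latch is on its front face, the plane x = -75 mm, towards the robot; 'outward' means its -x. Shell and lid part at z = 118 mm. Apart from the latch the front is bare.
- lid (a joint): Lid hinge along the carrier's back, at x = +80 mm, z = 118 mm. 0 = shut on its seal, grows as the front edge rises, range 0 to 1.5 rad. Starts ajar and stays where it is left (stiff hinge); pushing the front edge down takes 1 to 5 N. The lid is a flat slab 20 mm thick that covers the whole carrier.
- lid_front (a point): Point on the lid's top face, mid-width, 15 mm behind its front edge, 141.5 mm from the hinge line; at x = -60, z = 140 mm in the carrier's frame with the lid shut.
- keeper (a point): Seat of the crossbar's centre in the keeper, a dark steel hook block 24 mm wide (y) on the lid's front edge. Its groove runs along y, is open at the top, 7.6 mm wide, 10 mm deep, between a back wall and an outer rounded lip 5.5 mm thick, both as high as the groove is deep. The seat is 3 mm above the groove floor; lid shut: x = -97, y = 0, z = 129 mm in the carrier's frame.
- latch_pivot (a point): Pivot of the latch lever, fixed on the carrier at x = -93, y = 0, z = 95 mm of its frame; its axis is the carrier's y.
- lever (a joint): Latch lever. 0 = closed, handle straight down along the front face; pi/2 = straight outward; 2.2 = open stop; stays where left (0.04 N m friction). With the loop hooked the springs pull from about 1.1 rad on; the push at lever_push peaks at about 5 N near 0.6 rad and vanishes at the dead point, 0.21 rad; soon after it the lever snaps to its stop at 0.
- lever_push (a point): Where a finger pushes: on the outer face of the lever's handle, mid-width, 40 mm along it from the pivot and 7 mm off the line through the pivot. The handle is a steel channel 26 mm wide that ends 20 mm farther on in a lip bent outward. The loop's pin is 16 mm from the pivot, 0.33 rad nearer to the closed end than the handle.
- bar_mid (a point): Middle of the loop's crossbar: a 6 mm round bar with 9 mm ball ends, 54 mm long, always parallel to the carrier's y. Two rods 34 mm apart, straddling the lever, carry it 46 mm from the loop's pin. The ball ends stand 8 mm beyond the rods and can be pinched end to end; the bar turns freely in the rods, so the loop can swing while it is held.
- loop (a joint): Swing of the loop on the lever's pin. joint lever + joint loop = 0.18 when the loop stands straight up, -1.39 straight outward, -2.96 straight down; it starts drooping. It stays where left (0.016 N m friction). Pulling or pushing the bar along the loop also turns the lever (about 3 N; much more while loop and lever are in one line).
- rods (a joint): Draw of the loop's rods and crossbar against its springs (20 N/mm): -0.0038 m slack, about -0.002 to 0 as stretched in the closed latch, at most 0.0045.
- crossbar: The crossbar itself; origin as bar_mid, turns about its own length.
- pepper_jar: Bystander: glass spice jar with a dark cap, 40 mm wide, 105 high; origin under its centre.
- mug_1: Bystander: stoneware mug with a handle, 93 mm high; origin under its centre.
- fork_1: Bystander: steel fork lying flat, 206 mm long; origin under its centre.
- teaspoon_1: Bystander: teaspoon lying flat, 139 mm long; origin under its centre.

How it is judged:
On the way, in this order (a step that is already met when the one before it is completed fails the run):
1. the lid is shut (value of joint lid below 0.02 rad), for 0.2 s.
2. the crossbar sits in the keeper's groove, the lid shut and the lever still open (value of joint lid below 0.02 rad and distance between bar_mid and keeper below 0.0045 m and value of joint lever above 0.5 rad), for 0.2 s.
3. the lever is home with the loop hooked (distance between bar_mid and keeper below 0.0045 m and value of joint lever below 0.06 rad), for 0.2 s.
At the end, for the whole second after the job is handed in: The lid is shut (under 0.02 rad), the crossbar is within 4.5 mm of its seat in the keeper's groove, the lever is home (under 0.06 rad) and the loop's springs are drawn out (joint rods above -0.003 m) (all of step 3 and value of joint lid below 0.02 rad and value of joint rods above -0.003 m); the robot touches nothing.
It fails at once if the robot presses on the lid with more than 35 N (contact force between any of the fingers, the arm and lid above 35 N).
It fails at once if the loop is forced against the keeper or the lid with more than 25 N while the lever is still open and does not draw it (value of joint lever above 1 rad and contact force between crossbar and lid above 25 N).
It fails at once if the lever is pushed with more than 30 N (contact force between any of the fingers, the arm and lever_c0 above 30 N or contact force between any of the fingers, the arm and lever_c1 above 30 N).
It fails at once if another thing on the worktop is shifted by more than 30 mm (distance of any of pepper_jar, mug_1, fork_1, teaspoon_1 from where it was at the start of the episode above 0.03 m).
It also fails if it takes over 67 s, if anything falls off the work surface, if the arm or the gripper's body presses on something with over 40 N, if the wrist force passes 120 N, or if a joint passes its speed limit or range.

## Working session

There is one attempt and no reset: what is moved stays moved. The work goes in short steps, Python scripts to look and compute and a shell command to move; the robot and the scene stay as the last step left them, time stands still between calls to the robot, and variables do not carry over. Pictures are saved under pics/ and viewed, at most 14 in all, crops included, and the job is handed in when it is done.

```bash
ls; mkdir -p pics
cat > h.py <<'E'
import numpy as np,cv2
from scipy.spatial.transform import Rotation as R
from station import ctrl,optics
def grab(n):
    o=ctrl.get_obs(); im,d=optics.get_image(n); p=optics.camera_params(n); return o,im,d,p
def save(n,im): cv2.imwrite('pics/'+n+'.png',im[:,:,::-1])
def cloud(d,p):
    K=p['mtx'];v,u=np.mgrid[:480,:640]
    P=np.stack([(u-K[0,2])/K[0,0]*d,(v-K[1,2])/K[1,1]*d,d],-1)
    E=p['extrinsics'];return P@E[:3,:3].T+E[:3,3]
E
python3 - <<'E'
from h import *
for n in('scene','top'):
    o,im,d,p=grab(n); save(n+'0',im); np.savez('pics/'+n+'0.npz',im=im,d=d,K=p['mtx'],E=p['extrinsics']); print(n,p,(d>0).mean())
print(ctrl.grasp_offset,o)
E
```

```text
pics
scene {'mtx': array([[500.74698444,   0.        , 318.39719938],
       [  0.        , 500.74698444, 244.01497937],
       [  0.        ,   0.        ,   1.        ]]), 'extrinsics': array([[ 0.5156998 , -0.52782087,  0.67487692, -0.08623467],
       [-0.85651457, -0.33681588,  0.3910727 , -0.44563345],
       [ 0.02089293, -0.77971802, -0.62578214,  0.71782259],
       [ 0.        ,  0.        ,  0.        ,  1.        ]])} 0.995810546875
top {'mtx': array([[435.96079066,   0.        , 328.63726184],
       [  0.        , 435.96079066, 230.60318288],
       [  0.        ,   0.        ,   1.        ]]), 'extrinsics': array([[ 0.00252968, -0.99927111,  0.03808994,  0.5112997 ],
       [-0.9999862 , -0.00235243,  0.00469738, -0.08451368],
       [-0.00460435, -0.0381013 , -0.99926327,  1.11452603],
       [ 0.        ,  0.        ,  0.        ,  1.        ]])} 0.99599609375
0.0187 {'t': 0.05, 'q': array([ 1.22596893e+00,  5.33559489e-02,  1.61427570e+00,  2.97379167e-05,
        1.47598712e+00, -1.18973195e-01]), 'dq': array([ 0.00017039,  0.00129645, -0.00149078,  0.00086009, -0.00073442,
       -0.00134443]), 'effort': array([ 1.93756559e-04, -3.95173573e+01, -3.71657968e+01, -5.24143127e-05,
        3.91853537e-03,  1.10186360e-05]), 'tool_pos': array([0.13971115, 0.60850614, 0.20487455]), 'tool_rot': array([-3.53965950e-01, -3.12108898e+00,  3.08625051e-03]), 'contact_force': array([ 0.84855171, -0.31733326,  0.33358827]), 'wrist_torque': array([-0.04977085,  0.02067567,  0.01155601]), 'grip_force': 0.0, 'opening': 0.08553959500196295}
```

View pics/scene0.png

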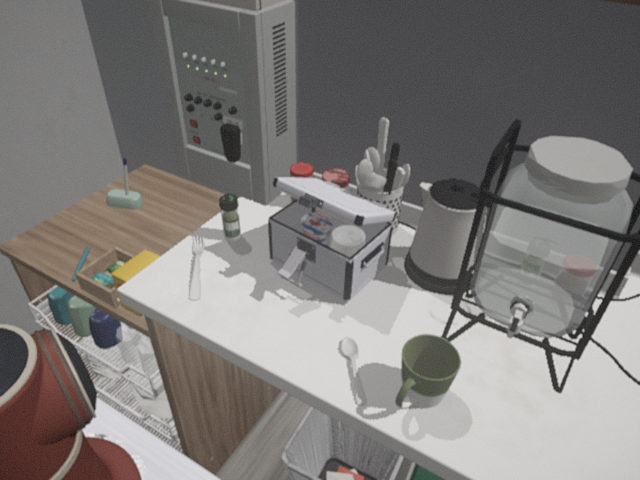

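View pics/top0.png

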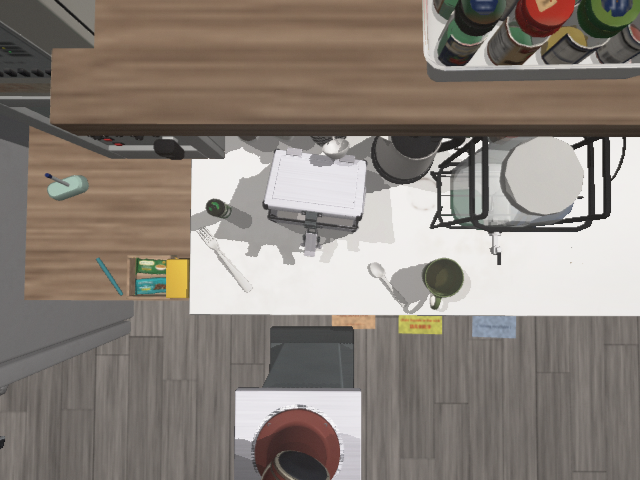

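The scene picture shows the carrier at about (330,240), lid ajar, with the lever pointing outward near (292,263). In the top picture the carrier is at about (316,185) and the latch at (312,235). Next I measure it from depth.

```bash
cat > m.py <<'E'
from h import *
C={}
for n in('scene','top'):
    z=np.load(f'pics/{n}0.npz'); C[n]=(z['im'],cloud(z['d'],dict(mtx=z['K'],extrinsics=z['E'])))
im,P=C['top']
print('table z',np.median(P[260:300,300:350,2]), 'shelf',np.median(P[60:110,100:400].reshape(-1,3),0))
# lid plane from top
L=P[160:205,280:355].reshape(-1,3); c=L.mean(0); n=np.linalg.svd(L-c)[2][2]; n*=np.sign(n[2]); print('lid n',n,'c',c,'tilt',np.arccos(n[2]))
m=(np.abs((P-c)@n)<.006)&(P[...,2]>.1); m[:130]=0;m[:,:255]=0;m[:,380:]=0
m=cv2.morphologyEx(m.astype(np.uint8),cv2.MORPH_OPEN,np.ones((5,5)))
k=max(cv2.findContours(m,0,2)[0],key=cv2.contourArea); r=cv2.minAreaRect(P[...,:2][m>0].astype(np.float32)); print('lid rect',r,cv2.boxPoints(r))
# front face from scene
im,P=C['scene']
F=P[(P[...,2]>.02)&(P[...,2]<.11)&(P[...,0]>.45)&(P[...,0]<.6)&(P[...,1]>-.25)&(P[...,1]<.1)]
print(len(F),F.min(0),F.max(0))
h,xe=np.histogram(F[:,0],40); print(list(zip(xe.round(3),h)))
big=cv2.resize(C['scene'][0][170:310,250:410],None,fx=5,fy=4.2,interpolation=2)
t=cv2.resize(C['top'][0][140:260,250:380],None,fx=5,fy=5,interpolation=2); save('scrop',big); save('tcrop',t)
print('top latch'); 
for v in range(212,256,3): print(v,[tuple(np.round(C['top'][1][v,u]*1000).astype(int)) for u in range(296,330,5)])
E
python3 m.py
```

```text
table z -0.0005803540153304088 shelf [0.69455001 0.00694763 0.6293288 ]
lid n [ 0.95427778 -0.0099644   0.29875514] c [ 0.65243125 -0.05492162  0.17872292] tilt 1.2674083696770733
lid rect ((0.6535971164703369, -0.05271323770284653), (0.013259672559797764, 0.20951654016971588), 0.5324270129203796) [[ 0.6459941   0.0519789 ]
 [ 0.64794105 -0.15752858]
 [ 0.6612001  -0.15740538]
 [ 0.6592532   0.0521021 ]]
3702 [ 0.48969681 -0.16129018  0.02005537] [0.59995973 0.06109633 0.10997428]
[(np.float64(0.49), np.int64(14)), (np.float64(0.492), np.int64(22)), (np.float64(0.495), np.int64(15)), (np.float64(0.498), np.int64(18)), (np.float64(0.501), np.int64(14)), (np.float64(0.503), np.int64(21)), (np.float64(0.506), np.int64(22)), (np.float64(0.509), np.int64(33)), (np.float64(0.512), np.int64(50)), (np.float64(0.515), np.int64(46)), (np.float64(0.517), np.int64(35)), (np.float64(0.52), np.int64(27)), (np.float64(0.523), np.int64(27)), (np.float64(0.526), np.int64(38)), (np.float64(0.528), np.int64(34)), (np.float64(0.531), np.int64(37)), (np.float64(0.534), np.int64(37)), (np.float64(0.537), 
[... 4993 characters left out ...]
int64(-3)), (np.int64(509), np.int64(-73), np.int64(-2))]
251 [(np.int64(501), np.int64(4), np.int64(0)), (np.int64(501), np.int64(-9), np.int64(-1)), (np.int64(502), np.int64(-26), np.int64(74)), (np.int64(502), np.int64(-38), np.int64(73)), (np.int64(502), np.int64(-47), np.int64(-6)), (np.int64(502), np.int64(-60), np.int64(1)), (np.int64(502), np.int64(-73), np.int64(-1))]
254 [(np.int64(494), np.int64(4), np.int64(3)), (np.int64(494), np.int64(-9), np.int64(-1)), (np.int64(495), np.int64(-26), np.int64(70)), (np.int64(495), np.int64(-38), np.int64(72)), (np.int64(494), np.int64(-47), np.int64(-2)), (np.int64(494), np.int64(-60), np.int64(2)), (np.int64(494), np.int64(-73), np.int64(0))]
```

View pics/scrop.png

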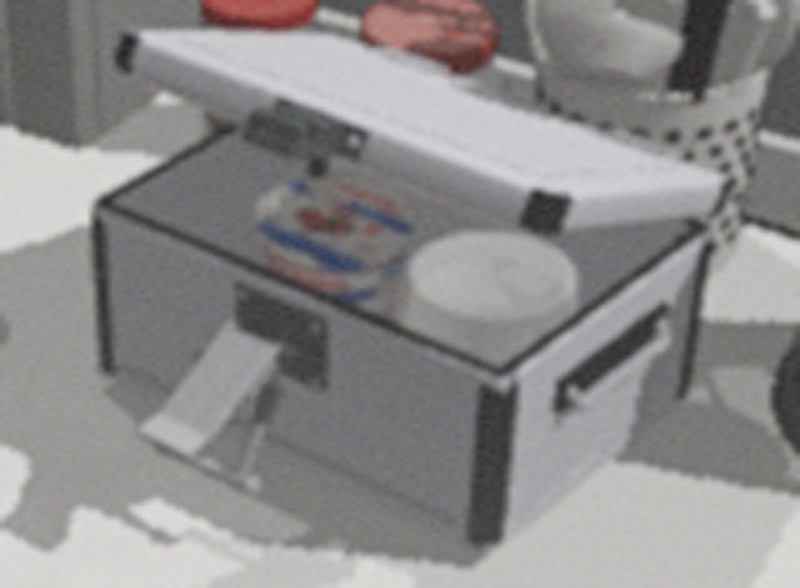

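View pics/tcrop.png

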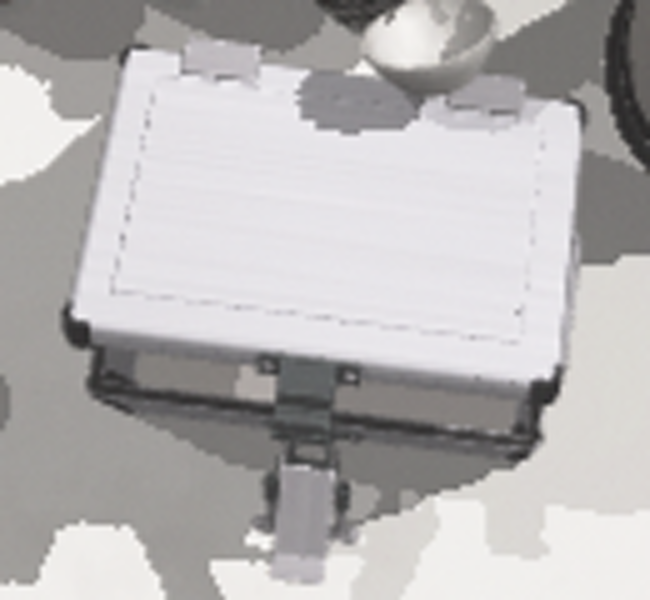

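The crops show the lever sloping outward and down, and the loop drooping below it with its ball ends at about (160,450) and (250,485) in the scene crop. In the top crop the handle is at (300,520) and the ball ends at (262,522) and (345,535). Next I fit the carrier's pose.

```bash
cat > m2.py <<'E'
from h import *
C={}
for n in('scene','top'):
    z=np.load(f'pics/{n}0.npz'); C[n]=(z['im'],cloud(z['d'],dict(mtx=z['K'],extrinsics=z['E'])))
rng=np.random.default_rng(0)
def line(Q,tol=.002):
    best=None
    for _ in range(400):
        a,b=Q[rng.choice(len(Q),2,False)]; t=b-a; l=np.linalg.norm(t)
        if l<.04: continue
        n=np.array([-t[1],t[0]])/l; s=np.abs((Q-a)@n)<tol
        if best is None or s.sum()>best.sum(): best=s
    c=Q[best].mean(0); t=np.linalg.svd(Q[best]-c)[2][0]; return c,t,best
P=C['scene'][1]
F=P[(P[...,2]>.03)&(P[...,2]<.105)&(P[...,0]>.45)&(P[...,0]<.75)&(P[...,1]>-.2)&(P[...,1]<.1)]
c,t,b=line(F[:,:2]); t*=np.sign(t[1]); yaw=np.arctan2(-t[0],t[1]); print('front',c,t,b.sum(),'yaw',yaw, 'extent',np.percentile((F[b][:,:2]-c)@t,[0,1,99,100]))
n=np.array([t[1],-t[0]]) # inward (carrier x)
G=F[~b]; G=G[(G[:,:2]-c)@n>.01]; c2,t2,b2=line(G[:,:2]); print('side',c2,t2,b2.sum())
sy=(c2-c)@t; print('side y rel',sy,'n.',(c2-c)@n)
O=c+t*(sy+.105)+n*.075; print('origin via side',O)
def car(p): d=p[...,:2]-O; return np.stack([d@n,d@t,p[...,2]],-1)
# top: shell rim + latch in carrier frame
Q=car(C['top'][1]).reshape(-1,3)
h=Q[(Q[:,0]<-.1)&(Q[:,0]>-.16)&(abs(Q[:,1])<.05)&(Q[:,2]>.06)&(Q[:,2]<.12)]
for x in np.arange(-.16,-.1,.006):
    s=h[(h[:,0]>=x)&(h[:,0]<x+.006)]
    if len(s): print('handle x',round(x+.003,3),'y',s[:,1].min().round(4),s[:,1].max().round(4),'z',np.median(s[:,2]).round(4),len(s))
low=Q[(Q[:,0]<-.1)&(Q[:,0]>-.16)&(abs(Q[:,1])<.05)&(Q[:,2]>.02)&(Q[:,2]<.06)]
print('low',(low*1000).round().astype(int).tolist())
Sx=car(P).reshape(-1,3); low=Sx[(Sx[:,0]<-.1)&(Sx[:,0]>-.16)&(abs(Sx[:,1])<.05)&(Sx[:,2]>.03)&(Sx[:,2]<.058)]
print('low scene',len(low),(low[::6]*1000).round().astype(int).tolist())
# keeper
kp=Q[(Q[:,0]<-.06)&(abs(Q[:,1])<.03)&(Q[:,2]>.17)]; print('keeper',kp.min(0),kp.max(0))
l=Q[(abs(Q[:,1])<.09)&(Q[:,2]>.14)&(Q[:,0]>-.06)&(Q[:,0]<.07)]; pf=np.polyfit(l[:,0],l[:,2],1); print('lid slope',pf,len(l))
E
python3 m2.py
```

```text
front [ 0.56240142 -0.05412009] [0.12261503 0.99245431] 1723 yaw -0.12292436906017604 extent [-0.09407319 -0.09173702  0.11277373  0.11625102]
side [ 0.62580982 -0.15534455] [-0.99181722  0.12766597] 770
side y rel -0.09268583043852811 n. 0.0753415797123913
origin via side [ 0.63834539 -0.05109497]
handle x -0.151 y -0.0096 0.0121 z 0.0718 6
handle x -0.145 y -0.0119 0.0127 z 0.0741 27
handle x -0.139 y -0.0111 0.0133 z 0.0737 28
handle x -0.133 y -0.0105 0.0138 z 0.0768 26
handle x -0.127 y -0.012 0.0122 z 0.0813 28
handle x -0.121 y -0.0117 0.0127 z 0.084 27
handle x -0.115 y -0.0171 0.0192 z 0.088 37
handle x -0.109 y -0.0192 0.0194 z 0.0916 43
handle x -0.103 y -0.0188 0.0216 z 0.0953 44
low [[-115, 20, 59], [-118, 19, 57], [-118, 17, 59], [-121, 25, 44], [-121, 22, 46], [-120, 20, 50], [-120, 17, 53], [-124, 27, 42], [-123, 24, 44], [-123, 22, 45], [-123, 19, 45], [-122, 17, 51], [-118, -15, 52], [-118, -17, 56], [-126, 27, 42], [-126, 24, 46], [-125, 22, 42], [-125, 19, 44], [-125, 17, 43], [-121, -12, 45], [-121, -15, 52], [-120, -18, 53], [-120, -20, 43], [-120, -22, 41], [-128, 19, 42], [-127, 16, 45], [-124, -13, 44], [-123, -15, 44], [-123, -18, 42], [-123, -20, 43], [-122, -22, 43], [-122, -25, 46], [-126, -13, 42], [-126, -15, 41], [-125, -18, 43], [-125, -20, 45], [-125, -23, 45], [-124, -25, 42], [-128, -18, 35], [-127, -21, 44], [-127, -23, 44]]
low scene 84 [[-112, -17, 57], [-126, 24, 38], [-127, 18, 40], [-125, 14, 38], [-120, -18, 53], [-123, 0, 42], [-126, -2, 42], [-126, -3, 41], [-124, -16, 46], [-126, -13, 44], [-126, -13, 41], [-118, -22, 40], [-126, -25, 45], [-124, -24, 41]]
keeper [-0.61339063 -0.02998362  0.1703977 ] [-0.06022095  0.0299905   0.29439748]
lid slope [3.20715357 0.40274432] 14561
```

```bash
cat >> h.py <<'E'
O=np.array([.6383,-.0511]); yaw=-.123
n=np.array([np.cos(yaw),np.sin(yaw)]); t=np.array([-np.sin(yaw),np.cos(yaw)])
def w(x,y,z): return np.r_[O+n*x+t*y,z]       # carrier m -> world
def car(p): d=p[...,:2]-O; return np.stack([d@n,d@t,p[...,2]],-1)
def st():
    o=ctrl.get_obs(); M=R.from_rotvec(o['tool_rot']).as_matrix()
    print('t',round(o['t'],2),'TCP carrier mm',(car(o['tool_pos'])*1000).round(1),'tool-y vs carrier y',round(np.degrees(np.arctan2(*(M[:2,1]@np.c_[n,t]))),1),'open',round(o['opening']*1000,1),'grip',round(o['grip_force'],1),'F car',(np.r_[o['contact_force'][:2]@np.c_[n,t],o['contact_force'][2]]).round(1))
    return o,M
def to(x,y,z):
    o,M=st(); print('tool-frame shift to target mm',((w(x,y,z)-o['tool_pos'])@M*1000).round(1))
E
python3 - <<'E'
from h import *
o,M=st(); print(M.round(3)); print(optics.camera_params('wrist'))
to(-.132,0,.2)
E
```

```text
t 0.1 TCP carrier mm [-575.8  593.5  205. ] tool-y vs carrier y 5.9 open 85.3 grip 0.0 F car [ 0.3 -0.4  0.1]
[[-0.975  0.224 -0.001]
 [ 0.224  0.975 -0.002]
 [ 0.    -0.002 -1.   ]]
{'mtx': array([[371.64829954,   0.        , 325.78375315],
       [  0.        , 371.64829954, 238.82221432],
       [  0.        ,   0.        ,   1.        ]]), 'tool_from_camera': array([[-1.98503436e-04, -9.45599341e-01, -3.25333440e-01,
         8.26508327e-02],
       [ 9.99999873e-01, -3.38526134e-04,  3.73790896e-04,
        -3.80765125e-04],
       [-4.63590297e-04, -3.25333324e-01,  9.45599288e-01,
        -1.67452992e-01],
       [ 0.00000000e+00,  0.00000000e+00,  0.00000000e+00,
         1.00000000e+00]])}
t 0.1 TCP carrier mm [-575.8  593.5  205. ] tool-y vs carrier y 5.9 open 85.3 grip 0.0 F car [ 0.3 -0.4  0.1]
tool-frame shift to target mm [-502.3 -544.8    5.9]
```

```bash
python3 -m handwheel '[{"roll":-0.103},{"tx":-17,"ty":-25},{"tx":-17,"ty":-25},{"tx":-17,"ty":-25},{"tx":-17,"ty":-25},{"tx":-17,"ty":-25},{"tx":-17,"ty":-25},{"tx":-17,"ty":-25},{"tx":-17,"ty":-25},{"tx":-17,"ty":-25},{"tx":-17,"ty":-25},{"tx":-17,"ty":-25}]'
python3 -m handwheel '[{"tx":-17,"ty":-25},{"tx":-17,"ty":-25},{"tx":-17,"ty":-25},{"tx":-17,"ty":-25},{"tx":-17,"ty":-25},{"tx":-17,"ty":-25},{"tx":-17,"ty":-25},{"tx":-17,"ty":-25},{"tx":-17,"ty":-25},{"tx":-17,"ty":-25},{"tx":-17,"ty":-25},{"tx":-17,"ty":-25}]'
python3 -m handwheel '[{"tx":-10,"ty":-16},{"tx":0},{"tx":0},{"tx":0}]'
python3 - <<'E'
from h import *
to(-.165,0,.2); o,im,d,p=grab('wrist'); save('w1',im); np.savez('pics/w1.npz',im=im,d=d,pos=o['tool_pos'],rot=o['tool_rot'])
E
```

```text
t 0.1 TCP carrier mm [-575.8  593.5  205. ] tool-y vs carrier y 5.9 open 85.3 grip 0.0 F car [ 0.3 -0.4  0.1]
tool-frame shift to target mm [-469.5 -548.2    5.9]$[0]: bad value
$[0]: bad value
$[0]: bad value
```

View pics/w1.png

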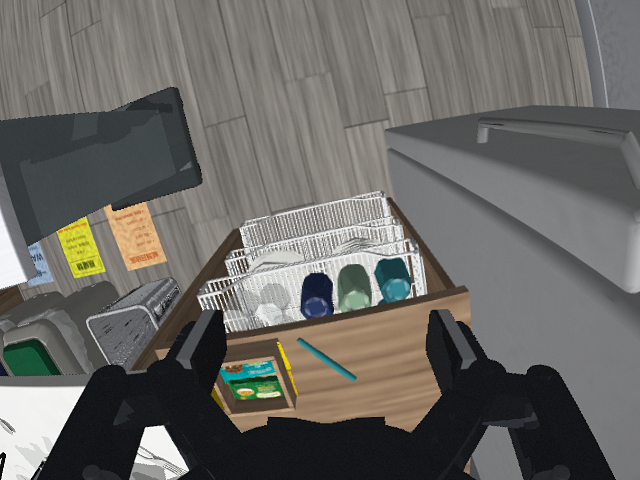

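The rows were refused, so the arm has not moved. The wrist view still shows the floor and the drawer. A row probably needs all four keys.

```bash
python3 -m handwheel '[{"tx":0,"ty":0,"tz":0,"roll":-0.103}]'; python3 -m handwheel --help | head -20
```

```text
t: 0.23
tool_pos: [0.1398, 0.6088, 0.2054]
tool_rot: [-0.19, -3.135, 0.002]
contact_force: [0.4, 0.0, -0.6]
opening: 0.0854
grip_force: 0.0invalid input: not JSON, or not a number
```

```bash
python3 -m handwheel '[{"tx":-17,"ty":-25,"tz":0,"roll":0},{"tx":-17,"ty":-25,"tz":0,"roll":0},{"tx":-17,"ty":-25,"tz":0,"roll":0},{"tx":-17,"ty":-25,"tz":0,"roll":0},{"tx":-17,"ty":-25,"tz":0,"roll":0},{"tx":-17,"ty":-25,"tz":0,"roll":0},{"tx":-17,"ty":-25,"tz":0,"roll":0},{"tx":-17,"ty":-25,"tz":0,"roll":0},{"tx":-17,"ty":-25,"tz":0,"roll":0},{"tx":-17,"ty":-25,"tz":0,"roll":0},{"tx":-17,"ty":-25,"tz":0,"roll":0},{"tx":-17,"ty":-25,"tz":0,"roll":0}]' && python3 -m handwheel '[{"tx":-17,"ty":-25,"tz":0,"roll":0},{"tx":-17,"ty":-25,"tz":0,"roll":0},{"tx":-17,"ty":-25,"tz":0,"roll":0},{"tx":-17,"ty":-25,"tz":0,"roll":0},{"tx":-17,"ty":-25,"tz":0,"roll":0},{"tx":-17,"ty":-25,"tz":0,"roll":0},{"tx":-17,"ty":-25,"tz":0,"roll":0},{"tx":-17,"ty":-25,"tz":0,"roll":0},{"tx":-17,"ty":-25,"tz":0,"roll":0},{"tx":-17,"ty":-25,"tz":0,"roll":0},{"tx":-17,"ty":-25,"tz":0,"roll":0},{"tx":0,"ty":0,"tz":0,"roll":0}]'
python3 - <<'E'
from h import *
to(-.165,0,.2); o,im,d,p=grab('wrist'); save('w2',im); np.savez('pics/w2.npz',im=im,d=d,pos=o['tool_pos'],rot=o['tool_rot'])
E
```

```text
t: 1.23
tool_pos: [0.3058, 0.285, 0.2058]
tool_rot: [0.192, 3.136, -0.0]
contact_force: [0.5, -0.2, 0.5]
opening: 0.0853
grip_force: 0.0
t: 2.23
tool_pos: [0.4587, -0.0132, 0.2058]
tool_rot: [-0.2, -3.135, 0.003]
contact_force: [-0.3, -0.3, -0.4]
opening: 0.0855
grip_force: 0.0
t 2.23 TCP carrier mm [-182.9   15.6  205.8] tool-y vs carrier y 0.3 open 85.5 grip 0.0 F car [-0.3 -0.4 -0.4]
tool-frame shift to target mm [-17.9 -15.5   5.8]
```

View pics/w2.png

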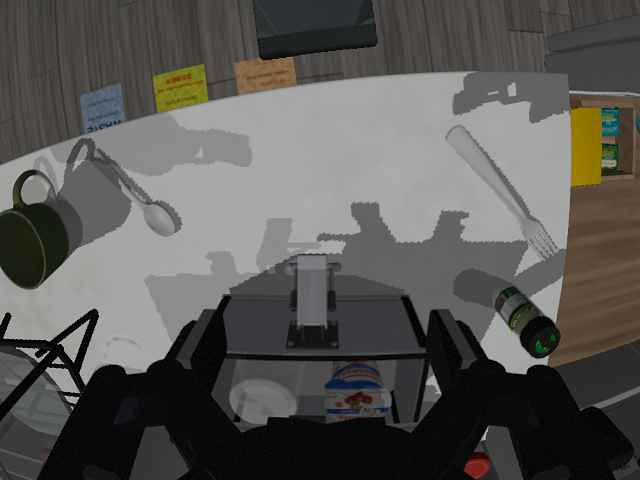

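The wrist view shows the handle at (313,285) and the ball ends near (292,267) and (338,268). I cross-check the bar against the wrist depth.

```bash
cat >> h.py <<'E'
def wcloud(d,o,p):
    K=p['mtx'];T=p['tool_from_camera'];v,u=np.mgrid[:480,:640]
    a,b=(u-K[0,2])/K[0,0],(v-K[1,2])/K[1,1];r=np.hypot(a,b)+1e-9;s=np.tan(r)/r
    P=np.stack([a*s*d,b*s*d,d],-1)@T[:3,:3].T+T[:3,3]
    return P@R.from_rotvec(o['tool_rot']).as_matrix().T+o['tool_pos']
E
python3 - <<'E'
from h import *
z=np.load('pics/w2.npz'); o=dict(tool_pos=z['pos'],tool_rot=z['rot']); Q=car(wcloud(z['d'],o,optics.camera_params('wrist')))
print('table',np.median(Q[150:180,300:340,2]))
W=Q[245:350,270:360].reshape(-1,3)
b=W[(W[:,2]>.033)&(W[:,2]<.05)&(W[:,0]<-.105)&(W[:,0]>-.15)&(abs(W[:,1])<.05)]
print('bar pts',len(b),np.median(b,0).round(4),b.min(0).round(4),b.max(0).round(4))
h=W[(W[:,2]>.06)&(W[:,0]<-.1)&(W[:,0]>-.16)&(abs(W[:,1])<.05)]
for x in np.arange(-.16,-.1,.006):
    s=h[(h[:,0]>=x)&(h[:,0]<x+.006)]
    if len(s): print(round(x+.003,3),s[:,1].min().round(4),s[:,1].max().round(4),np.median(s[:,2]).round(4),len(s))
E
```

```text
table -0.0003340781595564113
bar pts 233 [-0.1234  0.0168  0.0439] [-0.1269 -0.024   0.0394] [-0.1183  0.0285  0.05  ]
-0.151 -0.0057 -0.0057 0.075 1
-0.145 -0.0103 0.0142 0.0734 205
-0.139 -0.0105 0.0141 0.0743 191
-0.133 -0.0106 0.0141 0.0761 232
-0.127 -0.0105 0.0141 0.0798 229
-0.121 -0.0104 0.0141 0.0839 238
-0.115 -0.017 0.0205 0.0874 280
-0.109 -0.0179 0.0222 0.0903 411
-0.103 -0.0184 0.0221 0.0945 392
```

```bash
python3 -m handwheel '[{"tx":-14,"ty":-7,"tz":0,"roll":-0.005},{"tx":-14,"ty":-7,"tz":0,"roll":0},{"tx":0,"ty":0,"tz":25,"roll":0},{"tx":0,"ty":0,"tz":25,"roll":0},{"tx":0,"ty":0,"tz":25,"roll":0},{"tx":0,"ty":0,"tz":25,"roll":0},{"tx":0,"ty":0,"tz":25,"roll":0},{"tx":0,"ty":0,"tz":20,"roll":0},{"tx":0,"ty":0,"tz":20,"roll":0},{"tx":0,"ty":0,"tz":10,"roll":0},{"tx":0,"ty":0,"tz":0,"roll":0},{"tx":0,"ty":0,"tz":0,"roll":0}]' 70 20
python3 - <<'E'
from h import *
to(-.132,.0015,.029); o,im,d,p=grab('wrist'); save('w3',im[150:470,140:500])
E
```

```text
t: 3.28
tool_pos: [0.4834, -0.0261, 0.0312]
tool_rot: [-0.184, -3.136, -0.0]
contact_force: [-0.2, 0.2, 0.7]
opening: 0.0699
grip_force: 0.0
t 3.28 TCP carrier mm [-156.8    5.8   31.2] tool-y vs carrier y -0.3 open 69.9 grip 0.0 F car [-0.2  0.2  0.7]
tool-frame shift to target mm [-24.8  -4.5   2.1]
```

View pics/w3.png

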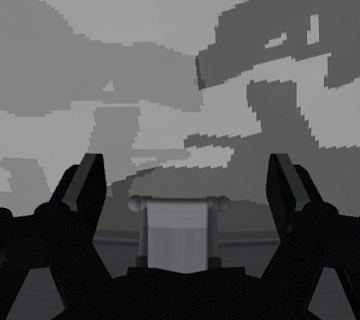

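The crop shows both ball ends, at (138,203) and (222,203), between the open pads and roughly centred. I now move in gently at low speed.

```bash
python3 -m handwheel '[{"tx":-6,"ty":-4.5,"tz":1,"roll":0.005},{"tx":-6,"ty":0,"tz":0,"roll":0},{"tx":-6,"ty":0,"tz":0,"roll":0},{"tx":-6,"ty":0,"tz":0,"roll":0},{"tx":0,"ty":0,"tz":0,"roll":0},{"tx":0,"ty":0,"tz":0,"roll":0}]'
python3 - <<'E'
from h import *
to(-.132,.0015,.029)
E
```

```text
t: 3.83
tool_pos: [0.5075, -0.0343, 0.0303]
tool_rot: [0.193, 3.136, -0.0]
contact_force: [0.0, 0.2, -0.3]
opening: 0.0703
grip_force: 0.0
t 3.83 TCP carrier mm [-131.9    0.7   30.3] tool-y vs carrier y -0.0 open 70.3 grip 0.0 F car [ 0.   0.2 -0.3]
tool-frame shift to target mm [0.1 0.8 1.3]
```

No contact yet. Next I close on the ball ends.

```bash
python3 -m handwheel '[{"tx":0,"ty":0.8,"tz":1,"roll":0},{"tx":0,"ty":0,"tz":0,"roll":0},{"tx":0,"ty":0,"tz":0,"roll":0},{"tx":0,"ty":0,"tz":0,"roll":0},{"tx":0,"ty":0,"tz":0,"roll":0},{"tx":0,"ty":0,"tz":0,"roll":0}]' 45 25
python3 - <<'E'
from h import *
st()
o,im,d,p=grab('wrist'); save('w4',im[150:470,140:500])
E
```

```text
t: 4.33
tool_pos: [0.507, -0.0333, 0.0291]
tool_rot: [0.193, 3.136, -0.0]
contact_force: [-0.5, 0.9, -0.0]
opening: 0.0448
grip_force: 0.0
t 4.33 TCP carrier mm [-132.5    1.6   29.1] tool-y vs carrier y -0.0 open 44.8 grip 0.0 F car [-0.6  0.8 -0. ]
```

View pics/w4.png

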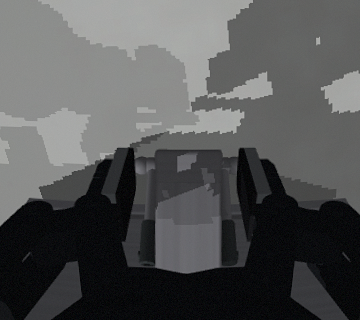

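The pads are at 45 mm opening and the balls, at about (147,165) and (228,165), sit beyond the tips. I measure where the bar is now.

Run:
```python
from h import *
o,im,d,p=grab('wrist'); Q=car(wcloud(d,o,p))
for v in range(305,350,5): print(v,[tuple((Q[v,u]*1000).round().astype(int).tolist()) for u in (268,274,280,286,290,294,362,366,370,376,382)])
o,im,d,p=grab('scene'); Q=car(cloud(d,p)).reshape(-1,3)
b=Q[(Q[:,0]<-.1)&(Q[:,0]>-.16)&(abs(Q[:,1])<.06)&(Q[:,2]>.025)&(Q[:,2]<.07)]
print((b*1000).round().astype(int).tolist()[:120])
```

```text
305 [(-142, -22, 66), (-105, -30, 0), (-105, -27, 0), (-105, -23, -1), (-105, -21, -1), (-105, -18, 0), (-146, 15, 72), (-105, 26, -1), (-105, 28, 0), (-105, 32, 0), (-142, 24, 66)]
310 [(-142, -22, 71), (-125, -24, 41), (-126, -21, 42), (-125, -18, 41), (-126, -16, 41), (-126, -14, 42), (-144, 15, 73), (-125, 20, 41), (-126, 22, 42), (-126, 25, 42), (-140, 24, 67)]
315 [(-141, -21, 73), (-132, -22, 57), (-124, -21, 44), (-124, -18, 44), (-124, -16, 44), (-124, -14, 44), (-124, 18, 43), (-124, 20, 44), (-125, 22, 44), (-125, 25, 45), (-140, 23, 70)]
320 [(-139, -21, 73), (-131, -21, 60), (-123, -21, 46), (-122, -18, 46), (-122, -16, 45), (-123, -14, 46), (-122, 18, 46), (-122, 20, 45), (-122, 22, 45), (-122, 25, 45), (-138, 23, 71)]
325 [(-137, -21, 74), (-129, -21, 61), (-91, -27, 0), (-91, -24, 0), (-122, -16, 49), (-121, -14, 48), (-121, 18, 48), (-121, 20, 48), (-90, 29, -1), (-91, 32, 0), (-136, 23, 72)]
330 [(-136, -21, 75), (-127, -21, 61), (-87, -28, 0), (-86, -24, -1), (-120, -16, 50), (-119, -14, 49), (-120, 18, 50), (-120, 20, 50), (-86, 29, -1), (-87, 33, 0), (-134, 23, 7
[... 1802 characters left out ...]
 -3, 43], [-126, -5, 44], [-143, -23, 67], [-144, -26, 70], [-141, -28, 68], [-138, -28, 67], [-137, -35, 70], [-133, -36, 68], [-128, -35, 63], [-125, -2, 39], [-126, -5, 41], [-125, -7, 42], [-143, -26, 66], [-144, -28, 68], [-142, -29, 68], [-139, -29, 65], [-140, -33, 68], [-140, -35, 70], [-138, -36, 69], [-135, -36, 66], [-130, -34, 62], [-124, -4, 37], [-126, -8, 41], [-143, -25, 63], [-143, -28, 65], [-142, -29, 65], [-140, -30, 64], [-141, -33, 67], [-138, -34, 65], [-137, -35, 65], [-142, -24, 60], [-144, -28, 63], [-141, -29, 62], [-142, -32, 64], [-134, -28, 56], [-139, -35, 64], [-123, -23, 45], [-121, -24, 44], [-142, -27, 58], [-141, -28, 58], [-139, -30, 58], [-136, -29, 55]]
```

Run:
```python
from h import *
for nm in('scene','wrist'):
    o,im,d,p=grab(nm); Q=car((cloud if nm=='scene' else wcloud)(d,*((p,) if nm=='scene' else (o,p)))).reshape(-1,3)
    b=Q[(Q[:,0]<-.11)&(Q[:,0]>-.16)&(abs(Q[:,1])>.0205)&(abs(Q[:,1])<.045)&(Q[:,2]>.015)&(Q[:,2]<.1)]
    for lo in range(15,100,5):
        s=b[(b[:,2]>=lo/1e3)&(b[:,2]<lo/1e3+.005)]
        if len(s): print(nm,lo,len(s),(np.percentile(s,[5,95],axis=0)[:,:2]*1000).round().tolist())
```

```text
scene 35 6 [[-127.0, -25.0], [-123.0, 25.0]]
scene 40 11 [[-127.0, -25.0], [-120.0, 0.0]]
scene 55 10 [[-142.0, -30.0], [-136.0, 23.0]]
scene 60 28 [[-143.0, -34.0], [-126.0, 28.0]]
scene 65 47 [[-143.0, -36.0], [-126.0, 31.0]]
scene 70 34 [[-144.0, -37.0], [-125.0, 26.0]]
scene 75 48 [[-144.0, -37.0], [-126.0, 27.0]]
scene 80 40 [[-144.0, -37.0], [-126.0, 28.0]]
scene 85 37 [[-144.0, -36.0], [-124.0, 27.0]]
scene 90 39 [[-144.0, -36.0], [-123.0, 27.0]]
scene 95 37 [[-145.0, -37.0], [-125.0, 35.0]]
wrist 35 12 [[-126.0, -22.0], [-125.0, 26.0]]
wrist 40 221 [[-126.0, -23.0], [-120.0, 25.0]]
wrist 45 46 [[-125.0, -22.0], [-119.0, 25.0]]
wrist 50 14 [[-118.0, 21.0], [-116.0, 21.0]]
wrist 55 118 [[-141.0, -22.0], [-115.0, 24.0]]
wrist 60 437 [[-143.0, -31.0], [-121.0, 33.0]]
wrist 65 556 [[-143.0, -33.0], [-122.0, 35.0]]
wrist 70 586 [[-143.0, -33.0], [-123.0, 35.0]]
wrist 75 630 [[-143.0, -33.0], [-124.0, 35.0]]
wrist 80 708 [[-143.0, -33.0], [-124.0, 35.0]]
wrist 85 691 [[-143.0, -32.0], [-124.0, 35.0]]
wrist 90 1057 [[-143.0, -26.0], [-122.0, 28.0]]
wrist 95 563 [[-145.0, -39.0], [-132.0, 41.0]]
```

Run:
```python
from h import *
o,im,d,p=grab('wrist'); Q=car(wcloud(d,o,p))
for v in range(400,480,10): print(v,[tuple((Q[v,u]*1000).round().astype(int).tolist()) for u in (280,300,320,340,360)])
o,im,d,p=grab('scene'); Q=car(cloud(d,p)).reshape(-1,3)
b=Q[(abs(Q[:,1])<.06)&(Q[:,0]<-.08)&(Q[:,0]>-.24)&(Q[:,2]>.095)&(Q[:,2]<.26)]
for lo in range(95,250,8):
    s=b[(b[:,2]>=lo/1e3)&(b[:,2]<lo/1e3+.008)]
    if len(s): print(lo,len(s),(np.percentile(s,[2,98],axis=0)[:,:2]*1000).round().tolist())
```

```text
400 [(-104, -18, 81), (-112, -9, 90), (-113, -1, 90), (-113, 7, 90), (-111, 14, 89)]
410 [(-102, -18, 86), (-109, -9, 92), (-109, -1, 92), (-109, 7, 92), (-109, 14, 92)]
420 [(-141, -11, 128), (-142, -6, 128), (-106, -1, 94), (-106, 7, 94), (-141, 10, 128)]
430 [(-142, -10, 132), (-142, -5, 132), (-142, 0, 132), (-143, 5, 132), (-142, 10, 132)]
440 [(-142, -10, 136), (-144, -5, 137), (-141, 0, 135), (-142, 5, 135), (-142, 9, 136)]
450 [(-142, -10, 139), (-142, -5, 139), (-142, 0, 138), (-142, 4, 139), (-141, 9, 138)]
460 [(-151, -8, 149), (-142, -5, 142), (-143, 0, 143), (-143, 4, 142), (-142, 9, 142)]
470 [(-151, -8, 151), (-143, -5, 146), (-142, 0, 145), (-142, 4, 145), (-143, 9, 145)]
95 74 [[-147.0, -49.0], [-121.0, 48.0]]
103 153 [[-146.0, -55.0], [-123.0, 53.0]]
111 114 [[-146.0, -58.0], [-122.0, 54.0]]
119 169 [[-150.0, -59.0], [-119.0, 56.0]]
127 146 [[-150.0, -58.0], [-120.0, 58.0]]
135 115 [[-150.0, -59.0], [-134.0, 59.0]]
143 147 [[-152.0, -57.0], [-135.0, 57.0]]
151 202 [[-153.0, -59.0], [-128.0, 59.0]]
159 145 [[-153.0, -55.0], [-125.0, 55.0]]
167 60 [[-144.0, -41.0], [-125.0, -19.0]]
175 42 [[-168.0, -38.0], [-124.0, -5.0]]
183 142 [[-170.0, -38.0], [-121.0, 18.0]]
191 158 [[-171.0, -38.0], [-117.0, 19.0]]
199 153 [[-170.0, -38.0], [-82.0, 15.0]]
207 174 [[-170.0, -38.0], [-82.0, 18.0]]
215 153 [[-170.0, -38.0], [-120.0, 18.0]]
223 293 [[-170.0, -37.0], [-110.0, 25.0]]
231 86 [[-165.0, -34.0], [-130.0, 7.0]]
239 136 [[-169.0, -36.0], [-119.0, 19.0]]
247 175 [[-169.0, -37.0], [-118.0, 16.0]]
```

The tips really sit about 27 mm above the nominal TCP at this opening, and the wide body is well up. I reopen, go 22 mm lower and pinch again.

```bash
python3 -m handwheel '[{"tx":0,"ty":0,"tz":0,"roll":0},{"tx":0,"ty":0,"tz":0,"roll":0},{"tx":0,"ty":0,"tz":0,"roll":0},{"tx":0,"ty":0,"tz":6,"roll":0},{"tx":-1,"ty":0,"tz":6,"roll":0},{"tx":-1,"ty":0,"tz":5,"roll":0},{"tx":0,"ty":0,"tz":5,"roll":0},{"tx":0,"ty":0,"tz":0,"roll":0}]' 72 25
python3 -m handwheel '[{"tx":0,"ty":0,"tz":0,"roll":0},{"tx":0,"ty":0,"tz":0,"roll":0},{"tx":0,"ty":0,"tz":0,"roll":0},{"tx":0,"ty":0,"tz":0,"roll":0},{"tx":0,"ty":0,"tz":0,"roll":0}]' 48 25
python3 - <<'E'
from h import *
st()
E
```

```text
t: 5.35
tool_pos: [0.5078, -0.0333, 0.0053]
tool_rot: [-0.193, -3.133, -0.001]
contact_force: [-0.9, 0.2, -0.1]
opening: 0.0719
grip_force: 0.0
t: 5.77
tool_pos: [0.5092, -0.0331, 0.0073]
tool_rot: [0.193, 3.135, 0.001]
contact_force: [0.2, 3.5, -0.5]
opening: 0.0511
grip_force: 26.3
t 5.77 TCP carrier mm [-130.3    2.     7.3] tool-y vs carrier y -0.0 open 51.1 grip 26.3 F car [-0.3  3.5 -0.5]
```

```bash
python3 -m handwheel '[{"tx":4.9,"ty":0.6,"tz":-2.7,"roll":0},{"tx":4.5,"ty":0,"tz":-3.4,"roll":0},{"tx":4.1,"ty":0,"tz":-4,"roll":0},{"tx":3.7,"ty":0,"tz":-4.4,"roll":0},{"tx":3,"ty":0,"tz":-5,"roll":0},{"tx":2.5,"ty":0,"tz":-5.1,"roll":0},{"tx":0,"ty":0,"tz":0,"roll":0}]'
python3 - <<'E'
from h import *
st()
E
```

```text
t: 6.35
tool_pos: [0.4863, -0.0301, 0.0328]
tool_rot: [0.193, 3.135, -0.0]
contact_force: [-0.8, 2.3, 0.5]
opening: 0.0514
grip_force: 26.5
t 6.35 TCP carrier mm [-153.5    2.2   32.8] tool-y vs carrier y -0.0 open 51.4 grip 26.5 F car [-1.1  2.1  0.5]
```

```bash
python3 -m handwheel '[{"tx":1.6,"ty":0,"tz":-5.6,"roll":0},{"tx":1.2,"ty":0,"tz":-5.6,"roll":0},{"tx":0,"ty":0,"tz":-5.7,"roll":0},{"tx":0,"ty":0,"tz":-5.7,"roll":0},{"tx":-1.2,"ty":0,"tz":-5.6,"roll":0},{"tx":-1.7,"ty":0,"tz":-5.5,"roll":0},{"tx":-2.5,"ty":0,"tz":-5.2,"roll":0},{"tx":-3,"ty":0,"tz":-4.9,"roll":0},{"tx":0,"ty":0,"tz":0,"roll":0}]'
python3 - <<'E'
from h import *
st()
o,im,d,p=grab('scene'); Q=car(cloud(d,p)); save('s5',cv2.resize(im[130:310,230:410],None,fx=3.3,fy=3.3))
E
```

```text
t: 7.1
tool_pos: [0.4933, -0.0309, 0.077]
tool_rot: [0.193, 3.134, 0.0]
contact_force: [0.0, 2.8, 1.6]
opening: 0.0514
grip_force: 26.6
t 7.1 TCP carrier mm [-146.4    2.2   77. ] tool-y vs carrier y -0.0 open 51.4 grip 26.6 F car [-0.3  2.8  1.6]
```

View pics/s5.png

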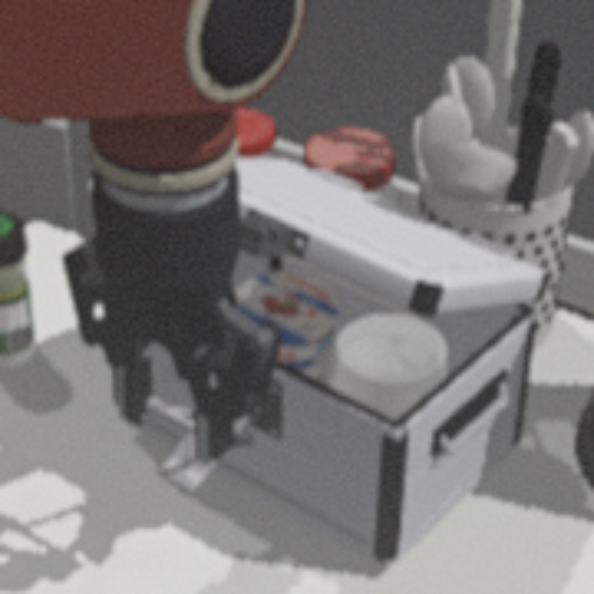

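The picture shows the bar held between the fingers out in front, with the lid still open. I release it there, rise, close the fingers and move over the lid's front edge.

```bash
python3 -m handwheel '[{"tx":0,"ty":0,"tz":0,"roll":0},{"tx":0,"ty":0,"tz":0,"roll":0},{"tx":0,"ty":0,"tz":0,"roll":0},{"tx":0,"ty":0,"tz":-5,"roll":0},{"tx":0,"ty":0,"tz":-20,"roll":0},{"tx":0,"ty":0,"tz":-25,"roll":0},{"tx":0,"ty":0,"tz":-30,"roll":0},{"tx":0,"ty":0,"tz":-30,"roll":0},{"tx":0,"ty":0,"tz":-30,"roll":0},{"tx":0,"ty":0,"tz":0,"roll":0}]' 75 25
python3 -m handwheel '[{"tx":-10,"ty":0,"tz":0,"roll":0},{"tx":-20,"ty":0,"tz":0,"roll":0},{"tx":-20,"ty":0,"tz":0,"roll":0},{"tx":-20,"ty":0,"tz":0,"roll":0},{"tx":-20,"ty":0,"tz":0,"roll":0},{"tx":-14,"ty":0,"tz":0,"roll":0},{"tx":0,"ty":0,"tz":0,"roll":0},{"tx":0,"ty":0,"tz":0,"roll":0}]' 0 25
cat > look.py <<'E'
from h import *
st()
for nm in('scene','wrist'):
    o,im,d,p=grab(nm); Q=car(cloud(d,p) if nm=='scene' else wcloud(d,o,p)).reshape(-1,3); np.save('pics/Q'+nm,Q)
    s=Q[(abs(Q[:,1])>.04)&(abs(Q[:,1])<.09)&(Q[:,0]>-.1)&(Q[:,0]<.06)&(Q[:,2]>.13)&(Q[:,2]<.25)]
    if len(s)>50: pf=np.polyfit(s[:,0],s[:,2],1); print(nm,'lid slope',pf.round(3),len(s),'x/z ext',s[:,0].min(),s[:,2].max())
    b=Q[(Q[:,0]<-.108)&(Q[:,0]>-.165)&(abs(Q[:,1])>.014)&(abs(Q[:,1])<.032)&(Q[:,2]>.02)&(Q[:,2]<.16)]
    e=b[abs(b[:,1])>.0225]
    print(nm,'loop side',len(b),'ends',len(e), (np.median(e,0)*1000).round(1) if len(e) else '', (np.percentile(e,[5,95],axis=0)*1000).round(1).tolist() if len(e) else '')
    h=Q[(Q[:,0]<-.1)&(Q[:,0]>-.16)&(abs(Q[:,1])<.009)&(Q[:,2]>.04)&(Q[:,2]<.16)]
    if len(h)>20: print(' handle',[(int(x*1e3),round(float(np.median(h[abs(h[:,0]-x)<.004][:,2]))*1e3) if (abs(h[:,0]-x)<.004).any() else None) for x in np.arange(-.155,-.1,.01)])
E
python3 look.py
python3 - <<'E'
from h import *
Q=np.load('pics/Qwrist.npy'); f=Q[(abs(Q[:,1])<.02)&(Q[:,0]>-.07)&(Q[:,0]<-.02)&(Q[:,2]>.15)]; print('finger low z',np.percentile(f[:,2],[0,1,5,50]))
E
```

```text
t: 7.98
tool_pos: [0.4957, -0.0318, 0.2237]
tool_rot: [0.192, 3.123, -0.004]
contact_force: [-0.3, -0.0, 1.4]
opening: 0.0753
grip_force: 0.0
t: 8.65
tool_pos: [0.5952, -0.0438, 0.2149]
tool_rot: [-0.193, -3.134, 0.0]
contact_force: [-0.1, 0.4, -0.1]
opening: -0.0003
grip_force: 0.0
t 8.65 TCP carrier mm [-43.7   2.  214.9] tool-y vs carrier y -0.0 open -0.3 grip 0.0 F car [-0.2  0.3 -0.1]
scene lid slope [-0.329  0.179] 1178 x/z ext -0.05953225909433323 0.20444315905105293
scene loop side 84 ends 14 [-128.9  -24.8   43.8] [[-132.3, -26.6, 40.0], [-124.6, 23.0, 46.6]]
 handle [(-155, None), (-145, 69), (-134, 72), (-124, 78), (-114, 86), (-104, 93)]
wrist lid slope [-0.367  0.183] 16590 x/z ext -0.05641961434590503 0.205043845957125
wrist loop side 444 ends 72 [-126.    24.9   46. ] [[-129.6, -24.0, 43.7], [-122.8, 28.6, 47.9]]
 handle [(-155, None), (-145, 71), (-134, 72), (-124, 79), (-114, 86), (-104, 94)]
finger low z [0.18897968 0.19447244 0.19876439 0.30813865]
```

The loop slid back to its droop after release: bar at (-127, ±, 44). The wide body clears the shut lid at that grasp height anyway, so I shut the lid now and pinch again afterwards.

```bash
python3 -m handwheel '[{"tx":1,"ty":0,"tz":5,"roll":0},{"tx":1,"ty":0,"tz":5,"roll":0},{"tx":1,"ty":0,"tz":5,"roll":0},{"tx":1,"ty":0,"tz":5,"roll":0},{"tx":1,"ty":0,"tz":4,"roll":0},{"tx":1,"ty":0,"tz":4,"roll":0},{"tx":1,"ty":0,"tz":4,"roll":0},{"tx":1,"ty":0,"tz":4,"roll":0},{"tx":1,"ty":0,"tz":4,"roll":0},{"tx":1,"ty":0,"tz":4,"roll":0},{"tx":0,"ty":0,"tz":0,"roll":0}]'
python3 look.py
```

```text
t: 9.67
tool_pos: [0.5849, -0.0423, 0.1705]
tool_rot: [-0.193, -3.135, -0.0]
contact_force: [0.0, 0.1, -0.5]
opening: -0.0002
grip_force: 0.1
t 9.67 TCP carrier mm [-54.1   2.2 170.5] tool-y vs carrier y -0.0 open -0.2 grip 0.1 F car [ 0.   0.1 -0.5]
scene lid slope [-0.265  0.172] 1206 x/z ext -0.06421702436973895 0.19510400285311624
scene loop side 86 ends 16 [-129.7  -24.1   43.4] [[-131.8, -26.8, 39.3], [-124.7, 23.7, 47.4]]
 handle [(-155, None), (-145, 70), (-134, 72), (-124, 78), (-114, 86), (-104, 94)]
wrist lid slope [-0.207  0.178] 15503 x/z ext -0.061524126350059 0.1950941129616945
wrist loop side 617 ends 87 [-127.    24.6   45.7] [[-130.2, -23.7, 44.2], [-123.3, 27.9, 47.7]]
 handle [(-155, None), (-145, 71), (-134, 72), (-124, 79), (-114, 86), (-104, 94)]
```

```bash
python3 -m handwheel '[{"tx":1,"ty":0,"tz":4,"roll":0},{"tx":1,"ty":0,"tz":4,"roll":0},{"tx":1,"ty":0,"tz":4,"roll":0},{"tx":1,"ty":0,"tz":4,"roll":0},{"tx":1,"ty":0,"tz":4,"roll":0},{"tx":1,"ty":0,"tz":4,"roll":0},{"tx":1,"ty":0,"tz":4,"roll":0},{"tx":0.5,"ty":0,"tz":3,"roll":0},{"tx":0.5,"ty":0,"tz":3,"roll":0},{"tx":0,"ty":0,"tz":0,"roll":0}]'
python3 look.py
```

```text
t: 10.6
tool_pos: [0.5771, -0.0413, 0.1365]
tool_rot: [-0.193, -3.135, -0.0]
contact_force: [-0.7, 1.2, -0.4]
opening: -0.0
grip_force: 0.0
t 10.6 TCP carrier mm [-61.9   2.2 136.5] tool-y vs carrier y -0.0 open -0.0 grip 0.0 F car [-0.8  1.2 -0.4]
scene lid slope [-0.307  0.153] 1787 x/z ext -0.07608279500677183 0.24992426931960932
scene loop side 90 ends 15 [-129.6  -24.5   43.9] [[-132.2, -27.0, 39.6], [-125.6, 23.6, 47.9]]
 handle [(-155, None), (-145, 70), (-134, 71), (-124, 78), (-114, 86), (-104, 147)]
wrist lid slope [-1.158  0.117] 25108 x/z ext -0.07496955792650126 0.24999999934487382
wrist loop side 823 ends 124 [-127.    24.6   46.3] [[-130.4, -23.7, 43.7], [-123.4, 28.3, 47.9]]
 handle [(-155, None), (-145, 71), (-134, 72), (-124, 79), (-114, 86), (-104, 148)]
```

```bash
python3 -m handwheel '[{"tx":0,"ty":0,"tz":2,"roll":0},{"tx":0,"ty":0,"tz":2,"roll":0},{"tx":0,"ty":0,"tz":2,"roll":0},{"tx":0,"ty":0,"tz":2,"roll":0},{"tx":0,"ty":0,"tz":0,"roll":0}]'
python3 -m handwheel '[{"tx":0,"ty":0,"tz":1.5,"roll":0},{"tx":0,"ty":0,"tz":1.5,"roll":0},{"tx":0,"ty":0,"tz":0,"roll":0}]'
cat > lid.py <<'E'
from h import *
st()
for nm in('scene','wrist','top'):
    o,im,d,p=grab(nm); Q=car(wcloud(d,o,p) if nm=='wrist' else cloud(d,p)).reshape(-1,3)
    s=Q[(abs(Q[:,1])>.055)&(abs(Q[:,1])<.09)&(Q[:,0]>-.068)&(Q[:,0]<-.035)&(Q[:,2]>.1)&(Q[:,2]<.2)]
    if len(s): print(nm,len(s),'front top z by y side',[np.median(s[s[:,1]*k>0][:,2]).round(4) if (s[:,1]*k>0).any() else None for k in(-1,1)])
E
python3 lid.py
```

```text
t: 11.12
tool_pos: [0.5773, -0.0413, 0.1289]
tool_rot: [-0.193, -3.135, -0.0]
contact_force: [0.0, 0.2, -0.0]
opening: -0.0001
grip_force: 0.0
t: 11.37
tool_pos: [0.5774, -0.0414, 0.1262]
tool_rot: [-0.193, -3.135, -0.0]
contact_force: [0.4, 0.4, -0.5]
opening: 0.0003
grip_force: 0.0
t 11.37 TCP carrier mm [-61.6   2.2 126.2] tool-y vs carrier y -0.0 open 0.3 grip 0.0 F car [ 0.3  0.5 -0.5]
scene 351 front top z by y side [np.float64(0.1497), np.float64(0.1498)]
wrist 7314 front top z by y side [np.float64(0.1504), np.float64(0.1505)]
top 125 front top z by y side [np.float64(0.1503), None]
```

```bash
python3 -m handwheel '[{"tx":0,"ty":0,"tz":2,"roll":0},{"tx":0,"ty":0,"tz":2,"roll":0},{"tx":0,"ty":0,"tz":2,"roll":0},{"tx":0,"ty":0,"tz":0,"roll":0}]'
python3 lid.py
```

```text
t: 11.85
tool_pos: [0.5772, -0.0413, 0.1198]
tool_rot: [-0.193, -3.135, -0.0]
contact_force: [0.3, 0.9, 0.4]
opening: -0.0003
grip_force: 0.0
t 11.85 TCP carrier mm [-61.9   2.2 119.8] tool-y vs carrier y -0.0 open -0.3 grip 0.0 F car [0.2 1.  0.4]
scene 374 front top z by y side [np.float64(0.1442), np.float64(0.1441)]
wrist 7360 front top z by y side [np.float64(0.1448), np.float64(0.1449)]
top 123 front top z by y side [np.float64(0.1446), None]
```

```bash
python3 -m handwheel '[{"tx":0,"ty":0,"tz":1.5,"roll":0},{"tx":0,"ty":0,"tz":1,"roll":0},{"tx":0,"ty":0,"tz":0,"roll":0}]'
python3 -m handwheel '[{"tx":0,"ty":0,"tz":1,"roll":0},{"tx":0,"ty":0,"tz":0,"roll":0}]'
python3 lid.py
```

```text
t: 12.25
tool_pos: [0.5774, -0.0414, 0.1178]
tool_rot: [-0.193, -3.136, 0.0]
contact_force: [-0.3, 0.2, 0.1]
opening: 0.0001
grip_force: 0.0
t: 12.42
tool_pos: [0.5775, -0.0414, 0.1168]
tool_rot: [-0.193, -3.136, 0.0]
contact_force: [-0.4, 0.2, 0.9]
opening: 0.0001
grip_force: 0.1
t 12.42 TCP carrier mm [-61.6   2.2 116.8] tool-y vs carrier y -0.0 open 0.1 grip 0.1 F car [-0.4  0.2  0.9]
scene 370 front top z by y side [np.float64(0.1418), np.float64(0.1413)]
wrist 7505 front top z by y side [np.float64(0.1422), np.float64(0.1424)]
top 124 front top z by y side [np.float64(0.1422), None]
```

```bash
for i in 1; do python3 -m handwheel '[{"tx":0,"ty":0,"tz":0.7,"roll":0},{"tx":0,"ty":0,"tz":0,"roll":0}]' | grep -E "pos|force: \["; python3 -m handwheel '[{"tx":0,"ty":0,"tz":0.7,"roll":0},{"tx":0,"ty":0,"tz":0,"roll":0}]' | grep -E "pos|force: \["; python3 -m handwheel '[{"tx":0,"ty":0,"tz":0.6,"roll":0},{"tx":0,"ty":0,"tz":0,"roll":0}]' | grep -E "pos|force: \["; done; python3 lid.py
```

```text
tool_pos: [0.5775, -0.0414, 0.1163]
contact_force: [0.1, 0.3, -0.5]
tool_pos: [0.5775, -0.0414, 0.1155]
contact_force: [-0.2, -0.2, 2.0]
tool_pos: [0.5775, -0.0414, 0.1149]
contact_force: [-0.2, -0.2, 0.4]
t 13.07 TCP carrier mm [-61.6   2.2 114.9] tool-y vs carrier y -0.0 open 0.3 grip 0.1 F car [-0.2 -0.2  0.4]
scene 376 front top z by y side [np.float64(0.14), np.float64(0.1398)]
wrist 7572 front top z by y side [np.float64(0.1405), np.float64(0.1407)]
top 125 front top z by y side [np.float64(0.1405), None]
```

```bash
python3 -m handwheel '[{"tx":0,"ty":0,"tz":0.5,"roll":0},{"tx":0,"ty":0,"tz":0,"roll":0}]' | grep -E "pos|force: \["; python3 -m handwheel '[{"tx":0,"ty":0,"tz":0.5,"roll":0},{"tx":0,"ty":0,"tz":0,"roll":0}]' | grep -E "pos|force: \["
```

```text
tool_pos: [0.5775, -0.0414, 0.1148]
contact_force: [-1.3, 0.2, 2.8]
tool_pos: [0.5776, -0.0414, 0.1148]
contact_force: [-3.2, 0.4, 5.4]
```

The lid is on its stop: the force is rising and the position no longer changes. I hold briefly, then rise and move to in front of the drooping bar with the fingers open.

```bash
python3 -m handwheel '[{"tx":0,"ty":0,"tz":0.3,"roll":0},{"tx":0,"ty":0,"tz":0,"roll":0},{"tx":0,"ty":0,"tz":0,"roll":0},{"tx":0,"ty":0,"tz":-5,"roll":0},{"tx":0,"ty":0,"tz":-25,"roll":0},{"tx":0,"ty":0,"tz":-25,"roll":0},{"tx":20,"ty":0,"tz":0,"roll":0},{"tx":20,"ty":0,"tz":0,"roll":0},{"tx":20,"ty":0,"tz":0,"roll":0},{"tx":20,"ty":0,"tz":0,"roll":0},{"tx":20,"ty":0,"tz":0,"roll":0},{"tx":0,"ty":0,"tz":0,"roll":0}]'
python3 -m handwheel '[{"tx":0,"ty":0,"tz":0,"roll":0},{"tx":0,"ty":0,"tz":0,"roll":0},{"tx":0,"ty":0,"tz":20,"roll":0},{"tx":0,"ty":0,"tz":25,"roll":0},{"tx":0,"ty":0,"tz":25,"roll":0},{"tx":0,"ty":0,"tz":25,"roll":0},{"tx":0,"ty":0,"tz":25,"roll":0},{"tx":0,"ty":0,"tz":25,"roll":0},{"tx":0,"ty":0,"tz":10,"roll":0},{"tx":0,"ty":0,"tz":0,"roll":0}]' 72 25
python3 lid.py; python3 look.py
```

```text
t: 14.55
tool_pos: [0.4759, -0.0286, 0.168]
tool_rot: [-0.193, -3.135, -0.0]
contact_force: [-0.5, -0.1, -0.9]
opening: 0.0002
grip_force: 0.0
t: 15.38
tool_pos: [0.4762, -0.0287, 0.0106]
tool_rot: [-0.192, -3.129, -0.002]
contact_force: [0.6, 0.0, -0.0]
opening: 0.0718
grip_force: 0.0
t 15.38 TCP carrier mm [-163.6    2.3   10.6] tool-y vs carrier y -0.0 open 71.8 grip 0.0 F car [ 0.6  0.1 -0. ]
scene 220 front top z by y side [np.float64(0.1399), np.float64(0.1413)]
top 459 front top z by y side [np.float64(0.1405), np.float64(0.1404)]
t 15.53 TCP carrier mm [-159.9    2.    15.2] tool-y vs carrier y -0.0 open 72.1 grip 0.0 F car [ 0.1  0.7 -0.3]
scene lid slope [0.018 0.14 ] 1658 x/z ext -0.07767670837532037 0.14393774637684065
scene loop side 40 ends 30 [-149.6  -28.   114.6] [[-162.9, -31.4, 73.7], [-138.5, 2.3, 122.6]]
 handle [(-155, None), (-145, 69), (-134, 43), (-124, 79), (-114, None), (-104, 125)]
wrist loop side 1446 ends 233 [-128.8   24.6   45.8] [[-131.1, -23.5, 42.4], [-124.9, 27.9, 47.4]]
 handle [(-155, None), (-145, 70), (-134, 72), (-124, 74), (-114, None), (-104, None)]
```

```bash
python3 -m handwheel '[{"tx":-5,"ty":0,"tz":4,"roll":0},{"tx":-5,"ty":0,"tz":2,"roll":0},{"tx":-5,"ty":0,"tz":0,"roll":0},{"tx":-5,"ty":0,"tz":0,"roll":0},{"tx":-5,"ty":0,"tz":0,"roll":0},{"tx":-5,"ty":0,"tz":0,"roll":0},{"tx":0,"ty":0,"tz":0,"roll":0}]'
python3 -m handwheel '[{"tx":0,"ty":0,"tz":0,"roll":0},{"tx":0,"ty":0,"tz":0,"roll":0},{"tx":0,"ty":0,"tz":0,"roll":0},{"tx":0,"ty":0,"tz":0,"roll":0},{"tx":0,"ty":0,"tz":0,"roll":0}]' 48 25
python3 - <<'E'
from h import *
st()
E
```

```text
t: 16.22
tool_pos: [0.5092, -0.033, 0.008]
tool_rot: [0.193, 3.135, -0.0]
contact_force: [0.2, -0.4, 0.1]
opening: 0.0721
grip_force: 0.0
t: 16.63
tool_pos: [0.5082, -0.0327, 0.0079]
tool_rot: [0.193, 3.135, 0.0]
contact_force: [1.2, 0.5, -0.0]
opening: 0.0514
grip_force: 26.0
t 16.63 TCP carrier mm [-131.3    2.3    7.9] tool-y vs carrier y -0.0 open 51.4 grip 26.0 F car [ 1.1  0.7 -0. ]
```

```bash
python3 -m handwheel '[{"tx":4.7,"ty":0,"tz":-3.3,"roll":0},{"tx":4.3,"ty":0,"tz":-3.9,"roll":0},{"tx":3.7,"ty":0,"tz":-4.4,"roll":0},{"tx":3.2,"ty":0,"tz":-4.7,"roll":0},{"tx":2.4,"ty":0,"tz":-5.2,"roll":0},{"tx":2,"ty":0,"tz":-5.4,"roll":0},{"tx":1.2,"ty":0,"tz":-5.6,"roll":0},{"tx":0.5,"ty":0,"tz":-5.7,"roll":0},{"tx":-0.4,"ty":0,"tz":-5.8,"roll":0},{"tx":-0.8,"ty":0,"tz":-5.7,"roll":0},{"tx":0,"ty":0,"tz":0,"roll":0}]'
python3 -m handwheel '[{"tx":-1.7,"ty":0,"tz":-5.5,"roll":0},{"tx":-2.3,"ty":0,"tz":-5.2,"roll":0},{"tx":-3,"ty":0,"tz":-4.9,"roll":0},{"tx":-3.5,"ty":0,"tz":-4.5,"roll":0},{"tx":-4,"ty":0,"tz":-4,"roll":0},{"tx":-4.6,"ty":0,"tz":-3.6,"roll":0},{"tx":0,"ty":0,"tz":0,"roll":0}]'
python3 - <<'E'
from h import *
st()
E
```

```text
t: 17.55
tool_pos: [0.4871, -0.0301, 0.0582]
tool_rot: [-0.193, -3.135, -0.0]
contact_force: [0.3, 2.2, -0.3]
opening: 0.0509
grip_force: 26.3
t: 18.13
tool_pos: [0.5082, -0.0328, 0.0865]
tool_rot: [0.193, 3.133, 0.0]
contact_force: [0.4, 3.8, 0.7]
opening: 0.0518
grip_force: 26.4
t 18.13 TCP carrier mm [-131.4    2.2   86.5] tool-y vs carrier y -0.0 open 51.8 grip 26.4 F car [-0.1  3.9  0.7]
```

```bash
python3 -m handwheel '[{"tx":-1.2,"ty":0.5,"tz":-4,"roll":0},{"tx":-1.2,"ty":0,"tz":-4,"roll":0},{"tx":-1.2,"ty":0,"tz":-4,"roll":0},{"tx":-1.2,"ty":0,"tz":-4,"roll":0},{"tx":-1.2,"ty":0,"tz":-4,"roll":0},{"tx":-1.2,"ty":0,"tz":-4,"roll":0},{"tx":0,"ty":0,"tz":0,"roll":0}]'
python3 look.py
python3 - <<'E'
from h import *
o,im,d,p=grab('wrist'); save('w6',cv2.resize(im[220:440,220:420],None,fx=2.5,fy=2.5)); Q=car(wcloud(d,o,p))
W=Q.reshape(-1,3); b=W[(W[:,0]<-.09)&(W[:,0]>-.14)&(abs(W[:,1])>.0135)&(abs(W[:,1])<.024)&(W[:,2]>.115)&(W[:,2]<.165)]
print('bar',len(b),(np.percentile(b,[2,50,98],axis=0)*1000).round(1).tolist())
E
```

```text
t: 18.72
tool_pos: [0.5138, -0.0332, 0.1095]
tool_rot: [0.193, 3.135, -0.001]
contact_force: [2.6, 0.6, -5.6]
opening: 0.0509
grip_force: 27.9
t 18.72 TCP carrier mm [-125.7    2.5  109.5] tool-y vs carrier y -0.0 open 50.9 grip 27.9 F car [ 2.5  0.9 -5.6]
scene lid slope [0.022 0.14 ] 1529 x/z ext -0.07821155511181195 0.14422265396875256
scene loop side 205 ends 134 [-132.5   25.6  148.7] [[-137.1, -31.2, 138.7], [-117.5, 30.0, 158.5]]
 handle [(-155, None), (-145, None), (-134, 136), (-124, 145), (-114, 117), (-104, 121)]
wrist lid slope [0.006 0.141] 2987 x/z ext -0.0656981053027561 0.14268312954975418
wrist loop side 2908 ends 1746 [-131.2   22.9  149.5] [[-136.1, -28.8, 141.3], [-116.4, 30.5, 159.0]]
 handle [(-155, None), (-145, None), (-134, 138), (-124, 145), (-114, 121), (-104, 132)]
bar 1758 [[-135.4, -23.8, 117.5], [-123.1, -17.1, 146.9], [-112.6, 23.3, 163.7]]
```

View pics/w6.png

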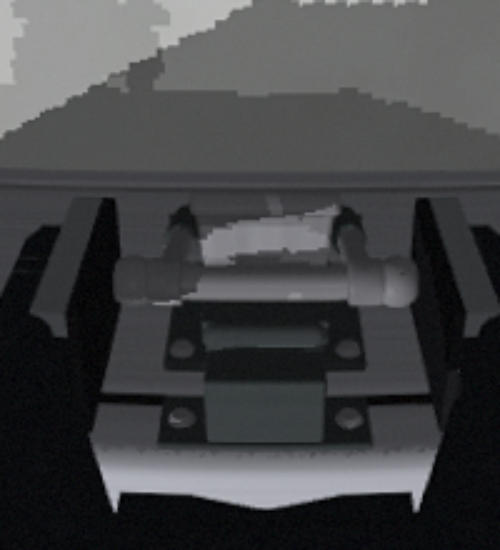

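The crop shows the bar held by its ball ends, at (140,280) and (390,280), just in front of the keeper block at (265,335)-(265,410), and level. I measure the bar and keeper.

Run:
```python
from h import *
o,im,d,p=grab('wrist'); Q=car(wcloud(d,o,p)); st()
for v in range(318,400,4): print(v,[tuple((Q[v,u]*1000).round(1).tolist()) for u in (312,326,340)])
```

```text
t 18.92 TCP carrier mm [-126.1    2.5  109.3] tool-y vs carrier y -0.0 open 51.1 grip 28.0 F car [ 2.   0.9 -4.3]
318 [(-113.7, -4.7, 119.7), (-113.7, 2.2, 119.6), (-113.5, 9.0, 119.5)]
322 [(-108.9, -4.9, 115.8), (-109.2, 2.2, 116.3), (-109.0, 9.2, 115.9)]
326 [(-123.0, -3.8, 141.8), (-123.1, 2.2, 141.9), (-122.9, 8.1, 141.7)]
330 [(-123.1, -3.7, 145.0), (-123.2, 2.1, 145.2), (-123.2, 8.0, 145.3)]
334 [(-122.0, -3.7, 146.4), (-122.3, 2.1, 146.8), (-208.8, 2.0, 276.7)]
338 [(-120.1, -3.7, 146.7), (-119.8, 2.1, 146.2), (-120.5, 8.0, 147.2)]
342 [(-105.4, -4.6, 128.5), (-105.2, 2.2, 128.2), (-104.8, 8.9, 127.7)]
346 [(-104.9, -4.5, 131.2), (-105.2, 2.2, 131.5), (-105.5, 8.8, 132.0)]
350 [(-105.4, -4.4, 135.1), (-104.9, 2.2, 134.5), (-104.8, 8.7, 134.3)]
354 [(-103.3, -4.4, 135.5), (-103.5, 2.2, 135.7), (-103.6, 8.7, 135.9)]
358 [(-100.6, -4.4, 135.0), (-100.4, 2.2, 134.7), (-101.4, 8.7, 136.1)]
362 [(-91.8, -4.9, 126.9), (-91.8, 2.2, 126.9), (-92.4, 9.2, 127.7)]
366 [(-91.3, -4.8, 129.6), (-91.4, 2.2, 129.7), (-91.6, 9.1, 130.0)]
370 [(-92.2, -4.6, 133.9), (-92.0, 2.2, 133.6), (-92.4, 9.0, 134.2)]
374 [(-90.9, -4.6, 135.4), (-90.7, 2.2, 135.1), (-90.8, 9.0, 135.3)]
378 [(-88.3, -4.7, 135.4), (-88.0, 2.2, 135.1), (-89.5, 8.9, 136.9)]
382 [(-85.2, -4.7, 134.9), (-85.6, 2.2, 135.4), (-85.4, 9.1, 135.1)]
386 [(-82.0, -4.8, 134.3), (-83.0, 2.2, 135.5), (-82.7, 9.1, 135.2)]
390 [(-80.6, -4.8, 135.9), (-80.1, 2.2, 135.3), (-80.5, 9.2, 135.7)]
394 [(-77.6, -4.9, 135.7), (-78.3, 2.2, 136.4), (-76.7, 9.3, 134.7)]
398 [(-75.7, -4.9, 136.7), (-75.8, 2.2, 136.7), (-75.5, 9.2, 136.5)]
```

```bash
python3 -m handwheel '[{"tx":-4,"ty":0,"tz":0,"roll":0},{"tx":-4,"ty":0,"tz":0,"roll":0},{"tx":-4,"ty":0,"tz":0,"roll":0},{"tx":-4,"ty":0,"tz":0,"roll":0},{"tx":-4,"ty":0,"tz":0,"roll":0},{"tx":-4.5,"ty":0,"tz":0,"roll":0},{"tx":0,"ty":0,"tz":0,"roll":0},{"tx":0,"ty":0,"tz":0,"roll":0}]'
cat > bar.py <<'E'
from h import *
o,im,d,p=grab('wrist'); Q=car(wcloud(d,o,p)); st()
for v in range(322,400,4): print(v,[tuple((Q[v,u]*1000).round(1).tolist()) for u in (326,)],end=' ')
E
python3 bar.py
```

```text
t: 19.58
tool_pos: [0.5381, -0.0362, 0.1089]
tool_rot: [-0.193, -3.135, 0.0]
contact_force: [-0.2, -1.8, 1.2]
opening: 0.0507
grip_force: 28.3
t 19.63 TCP carrier mm [-101.5    2.5  108.9] tool-y vs carrier y -0.0 open 51.1 grip 28.3 F car [ 0.6 -0.5  1. ]
322 [(-92.6, 2.2, 129.1)] 326 [(-92.3, 2.2, 132.0)] 330 [(-99.0, 2.2, 145.8)] 334 [(-97.5, 2.2, 146.5)] 338 [(-95.8, 2.2, 147.0)] 342 [(-85.3, 2.2, 134.8)] 346 [(-84.0, 2.2, 136.3)] 350 [(-81.7, 2.2, 136.2)] 354 [(-78.8, 2.2, 135.5)] 358 [(-76.7, 2.2, 135.8)] 362 [(-75.0, 2.2, 136.7)] 366 [(-72.7, 2.2, 137.0)] 370 [(-71.0, 2.2, 137.9)] 374 [(-70.1, 2.2, 139.9)] 378 [(-67.2, 2.2, 139.4)] 382 [(-64.2, 2.2, 138.8)] 386 [(-61.5, 2.2, 138.8)] 390 [(-59.4, 2.2, 139.5)] 394 [(-56.8, 2.2, 139.6)] 398 [(-55.0, 2.2, 140.6)]
```

```bash
python3 -m handwheel '[{"tx":0,"ty":0,"tz":2,"roll":0},{"tx":0,"ty":0,"tz":2,"roll":0},{"tx":0,"ty":0,"tz":2,"roll":0},{"tx":0,"ty":0,"tz":2,"roll":0},{"tx":0,"ty":0,"tz":0,"roll":0}]' | grep -E "pos|force"
python3 -m handwheel '[{"tx":0,"ty":0,"tz":1.5,"roll":0},{"tx":0,"ty":0,"tz":1.5,"roll":0},{"tx":0,"ty":0,"tz":0,"roll":0}]' | grep -E "pos|force"; python3 bar.py
```

```text
tool_pos: [0.5373, -0.036, 0.1004]
contact_force: [-0.3, -1.3, 0.8]
grip_force: 28.4
tool_pos: [0.5376, -0.036, 0.0977]
contact_force: [0.5, -2.3, 1.3]
grip_force: 28.4
t 20.35 TCP carrier mm [-101.8    2.6   97.7] tool-y vs carrier y -0.0 open 51.0 grip 28.4 F car [-0.6 -2.6  0.9]
322 [(-104.4, 2.2, 136.1)] 326 [(-102.6, 2.2, 136.4)] 330 [(-99.6, 2.2, 134.8)] 334 [(-97.9, 2.2, 135.2)] 338 [(-96.5, 2.2, 136.2)] 342 [(-91.9, 2.2, 132.5)] 346 [(-92.3, 2.2, 136.1)] 350 [(-90.1, 2.2, 136.0)] 354 [(-88.7, 2.2, 136.9)] 358 [(-86.0, 2.2, 136.3)] 362 [(-82.8, 2.2, 135.0)] 366 [(-81.0, 2.2, 135.6)] 370 [(-79.1, 2.2, 136.1)] 374 [(-76.5, 2.2, 135.7)] 378 [(-74.0, 2.2, 135.6)] 382 [(-72.7, 2.2, 136.9)] 386 [(-71.2, 2.2, 138.0)] 390 [(-70.1, 2.2, 139.5)] 394 [(-67.6, 2.2, 139.5)] 398 [(-65.1, 2.2, 139.5)]
```

```bash
python3 -m handwheel '[{"tx":0,"ty":0,"tz":1,"roll":0},{"tx":0,"ty":0,"tz":1,"roll":0},{"tx":0,"ty":0,"tz":0,"roll":0}]' | grep -E "pos|force"
python3 -m handwheel '[{"tx":0,"ty":0,"tz":1,"roll":0},{"tx":0,"ty":0,"tz":0,"roll":0}]' | grep -E "pos|force";python3 -m handwheel '[{"tx":0,"ty":0,"tz":0.8,"roll":0},{"tx":0,"ty":0,"tz":0,"roll":0}]' | grep -E "pos|force"; python3 bar.py
```

```text
tool_pos: [0.5378, -0.036, 0.096]
contact_force: [-0.6, -2.2, 2.4]
grip_force: 28.4
tool_pos: [0.5379, -0.036, 0.0951]
contact_force: [0.4, -2.5, 3.6]
grip_force: 28.4
tool_pos: [0.5379, -0.036, 0.0943]
contact_force: [0.1, -1.8, 2.4]
grip_force: 28.4
t 20.98 TCP carrier mm [-101.5    2.6   94.3] tool-y vs carrier y -0.0 open 51.2 grip 28.4 F car [ 0.7 -2.4  2.2]
322 [(-105.4, 2.2, 134.8)] 326 [(-103.5, 2.2, 134.8)] 330 [(-102.0, 2.2, 135.4)] 334 [(-97.9, 2.3, 132.2)] 338 [(-95.8, 2.3, 132.1)] 342 [(-92.6, 2.3, 130.4)] 346 [(-91.5, 2.3, 131.9)] 350 [(-92.0, 2.3, 135.4)] 354 [(-90.5, 2.3, 136.3)] 358 [(-88.0, 2.3, 135.8)] 362 [(-86.3, 2.3, 136.4)] 366 [(-83.3, 2.3, 135.4)] 370 [(-81.2, 2.3, 135.5)] 374 [(-79.6, 2.3, 136.3)] 378 [(-75.9, 2.3, 134.8)] 382 [(-75.6, 2.3, 137.1)] 386 [(-72.9, 2.3, 136.7)] 390 [(-72.5, 2.3, 139.0)] 394 [(-71.0, 2.3, 140.0)] 398 [(-68.6, 2.3, 140.1)]
```

```bash
python3 -m handwheel '[{"tx":0,"ty":0,"tz":0.6,"roll":0},{"tx":0,"ty":0,"tz":0,"roll":0},{"tx":0,"ty":0,"tz":0,"roll":0}]' | grep -E "pos|force"
python3 -m handwheel '[{"tx":0,"ty":0,"tz":0,"roll":0},{"tx":0,"ty":0,"tz":0,"roll":0},{"tx":0,"ty":0,"tz":0,"roll":0},{"tx":0,"ty":0,"tz":-5,"roll":0},{"tx":0,"ty":0,"tz":-20,"roll":0},{"tx":0,"ty":0,"tz":-25,"roll":0},{"tx":15,"ty":0,"tz":-20,"roll":0},{"tx":20,"ty":0,"tz":-10,"roll":0},{"tx":20,"ty":0,"tz":0,"roll":0},{"tx":20,"ty":0,"tz":0,"roll":0},{"tx":0,"ty":0,"tz":0,"roll":0}]' 72 25 | grep -E "pos|force"
python3 - <<'E'
from h import *
o,im,d,p=grab('wrist'); Q=car(wcloud(d,o,p)).reshape(-1,3); st(); save('w7',im[150:480,200:440])
s=Q[(abs(Q[:,1]-.002)<.009)&(Q[:,0]<-.07)&(Q[:,0]>-.17)&(Q[:,2]>.04)&(Q[:,2]<.16)]
for x in np.arange(-.168,-.075,.003):
    q=s[abs(s[:,0]-x)<.0015]
    if len(q): print(int(x*1e3),(np.percentile(q[:,2],[10,50,90])*1e3).round(1),len(q))
E
```

```text
tool_pos: [0.538, -0.0361, 0.0939]
contact_force: [0.0, -2.1, 3.6]
grip_force: 28.5
tool_pos: [0.4612, -0.0261, 0.1737]
contact_force: [-0.2, -0.6, -1.0]
grip_force: 0.0
t 22.2 TCP carrier mm [-177.5    2.9  173.9] tool-y vs carrier y -0.0 open 71.7 grip 0.0 F car [-0.4  1.2  0.3]
-150 [75.9 77.  77.8] 37
-147 [76.7 77.8 78.4] 90
-144 [77.1 77.9 78.7] 82
-141 [77.  78.  78.7] 84
-137 [77.5 78.3 79.1] 77
-134 [77.9 78.8 80.2] 100
-131 [79.5 80.6 81.7] 99
-128 [81.  82.1 83.5] 103
-125 [82.9 84.1 85. ] 90
-122 [84.  85.5 86.5] 107
-119 [86.  87.1 88.6] 105
-116 [87.8 89.1 90. ] 97
-113 [89.1 90.6 91.9] 100
-110 [90.9 92.2 93.6] 101
-107 [ 92.6  94.2 123.1] 120
-104 [ 95.4 126.7 134.9] 493
-101 [ 96.3  98.2 136. ] 179
-98 [ 97.8  99.1 100.6] 115
-95 [ 99.6 101.6 131.8] 151
-92 [101.1 131.3 135.1] 201
-89 [131.9 135.6 136.3] 97
-86 [135.  135.7 136.3] 85
-83 [135.  135.6 136.4] 73
-80 [134.9 135.6 136.2] 76
-77 [134.9 135.6 136.4] 79
-74 [135.2 136.  137.1] 88
```

View pics/w7.png

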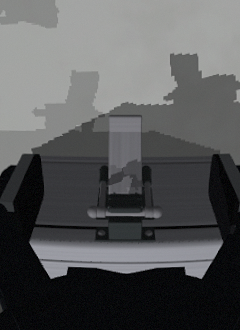

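The crossbar sits in the groove, with the ball ends at (95,212) and (155,212), and the lever is at about 1.07 rad. I now place the closed fingertips just above the handle near its lip.

```bash
python3 -m handwheel '[{"tx":-13,"ty":-1,"tz":0,"roll":0},{"tx":-13,"ty":0,"tz":0,"roll":0},{"tx":0,"ty":0,"tz":0,"roll":0},{"tx":0,"ty":0,"tz":20,"roll":0},{"tx":0,"ty":0,"tz":25,"roll":0},{"tx":0,"ty":0,"tz":25,"roll":0},{"tx":0,"ty":0,"tz":20,"roll":0},{"tx":0,"ty":0,"tz":15,"roll":0},{"tx":0,"ty":0,"tz":7,"roll":0},{"tx":0,"ty":0,"tz":0,"roll":0}]' 0 25 | grep -E "pos|force"
python3 - <<'E'
from h import *
o,im,d,p=grab('wrist'); Q=car(wcloud(d,o,p)).reshape(-1,3); st()
s=Q[(abs(Q[:,1]-.002)<.02)&(Q[:,0]<-.135)&(Q[:,0]>-.17)&(Q[:,2]>.04)&(Q[:,2]<.16)]
for z in range(60,130,6):
    q=s[abs(s[:,2]-z/1e3)<.003]
    if len(q): print(z,(np.percentile(q,[2,98],axis=0)[:,:2]*1e3).round().tolist(),len(q))
E
```

```text
tool_pos: [0.4876, -0.0306, 0.0596]
contact_force: [-0.9, -0.1, -0.1]
grip_force: 0.0
t 23.08 TCP carrier mm [-151.     1.8   61.1] tool-y vs carrier y -0.0 open -0.1 grip 0.0 F car [ 0.4  0.2 -0. ]
72 [[-149.0, -10.0], [-149.0, 13.0]] 11
78 [[-150.0, -9.0], [-149.0, 13.0]] 7
90 [[-162.0, -10.0], [-157.0, 12.0]] 229
96 [[-162.0, -11.0], [-157.0, 14.0]] 462
102 [[-162.0, -12.0], [-157.0, 15.0]] 540
108 [[-162.0, -12.0], [-157.0, 15.0]] 589
114 [[-162.0, -12.0], [-157.0, 15.0]] 633
120 [[-162.0, -4.0], [-141.0, 8.0]] 833
126 [[-164.0, -17.0], [-156.0, 21.0]] 690
```

```bash
python3 -m handwheel '[{"tx":0,"ty":0,"tz":4,"roll":0},{"tx":0,"ty":0,"tz":3,"roll":0},{"tx":-1,"ty":0,"tz":2.5,"roll":0},{"tx":-1.2,"ty":0,"tz":2.5,"roll":0},{"tx":-1.4,"ty":0,"tz":2.5,"roll":0},{"tx":-1.4,"ty":0,"tz":2.5,"roll":0},{"tx":0,"ty":0,"tz":0,"roll":0}]' | grep -E "pos|force: \["
cat > lev.py <<'E'
from h import *
st(); Q=[]
for nm in('wrist','scene'):
    o,im,d,p=grab(nm); Q=car(wcloud(d,o,p) if nm=='wrist' else cloud(d,p)).reshape(-1,3)
    s=Q[(abs(Q[:,1]-.002)<.011)&(Q[:,0]<-.097)&(Q[:,0]>-.15)&(Q[:,2]>.03)&(Q[:,2]<.112)]
    print(nm,[(z,round(float(np.median(s[abs(s[:,2]-z/1e3)<.003][:,0]))*1e3,1)) for z in range(35,112,6) if (abs(s[:,2]-z/1e3)<.003).sum()>2])
E
python3 lev.py
```

```text
tool_pos: [0.4946, -0.0317, 0.0448]
contact_force: [-0.3, 0.2, 1.6]
t 23.67 TCP carrier mm [-145.     1.6   44.8] tool-y vs carrier y -0.0 open -0.0 grip 0.7 F car [-0.3  0.2  1.6]
wrist [(77, -149.8), (83, -113.1), (89, -109.6), (95, -104.0), (107, -141.8)]
scene [(65, -144.4), (71, -134.1), (77, -122.9), (95, -102.8), (101, -98.5)]
```

```bash
python3 -m handwheel '[{"tx":-1.5,"ty":0,"tz":2.5,"roll":0},{"tx":-1.7,"ty":0,"tz":2.4,"roll":0},{"tx":-1.7,"ty":0,"tz":2.2,"roll":0},{"tx":-1.8,"ty":0,"tz":2,"roll":0},{"tx":-2,"ty":0,"tz":2,"roll":0},{"tx":0,"ty":0,"tz":0,"roll":0}]' | grep -E "pos|force: \["
python3 -m handwheel '[{"tx":-2,"ty":0,"tz":1.6,"roll":0},{"tx":-2,"ty":0,"tz":1.6,"roll":0},{"tx":-2,"ty":0,"tz":1.5,"roll":0},{"tx":-2,"ty":0,"tz":1.3,"roll":0},{"tx":0,"ty":0,"tz":0,"roll":0}]' | grep -E "pos|force: \["
python3 lev.py
```

```text
tool_pos: [0.5032, -0.0327, 0.0334]
contact_force: [-0.5, -0.2, 2.9]
tool_pos: [0.511, -0.0337, 0.0273]
contact_force: [0.0, 0.1, 1.6]
t 24.68 TCP carrier mm [-128.5    1.7   27.3] tool-y vs carrier y -0.0 open -0.1 grip 0.6 F car [0.  0.1 1.6]
wrist [(53, -138.0), (59, -138.0), (65, -138.0), (71, -137.9), (77, -137.9), (83, -137.7), (89, -132.6), (95, -139.3), (101, -138.9), (107, -139.0)]
scene [(47, -123.3), (53, -136.0), (59, -138.5), (65, -139.0), (71, -139.5), (77, -138.2), (83, -138.8), (89, -138.8), (95, -139.8), (101, -140.0), (107, -140.5)]
```

```bash
python3 -m handwheel '[{"tx":-2,"ty":0,"tz":1.2,"roll":0},{"tx":-2,"ty":0,"tz":1.1,"roll":0},{"tx":-2,"ty":0,"tz":1,"roll":0},{"tx":0,"ty":0,"tz":0,"roll":0}]' | grep -E "pos|force: \["
python3 -m handwheel '[{"tx":-1,"ty":0,"tz":0.5,"roll":0},{"tx":-1,"ty":0,"tz":0.4,"roll":0},{"tx":0,"ty":0,"tz":0,"roll":0}]' | grep -E "pos|force: \["
python3 lev.py
```

```text
tool_pos: [0.5143, -0.0339, 0.0232]
contact_force: [-8.9, 1.0, 6.1]
tool_pos: [0.5138, -0.0337, 0.0213]
contact_force: [-14.8, 0.5, 7.7]
t 25.37 TCP carrier mm [-125.7    2.    21.3] tool-y vs carrier y -0.0 open -0.4 grip 1.1 F car [-14.8  -1.3   7.7]
wrist [(53, -134.8), (59, -134.8), (65, -134.6), (71, -134.6), (77, -134.3), (83, -129.9), (89, -135.5), (95, -135.3), (101, -135.3), (107, -135.4)]
scene [(41, -119.0), (47, -129.9), (53, -135.0), (59, -135.0), (65, -135.2), (71, -134.9), (77, -135.0), (83, -135.4), (89, -136.5), (95, -136.0), (101, -135.9), (107, -135.8)]
```

Force rose to 15 N with the lever at about 0.25 rad, which is most likely a knuckle against the keeper. I back off at once. With the gripper turned 90° and open, the back of one finger is its most forward part, so I'll push with that.

```bash
python3 -m handwheel '[{"tx":3,"ty":0,"tz":-1,"roll":0},{"tx":8,"ty":0,"tz":-6,"roll":0},{"tx":15,"ty":0,"tz":-20,"roll":0},{"tx":15,"ty":0,"tz":-20,"roll":0},{"tx":15,"ty":0,"tz":-15,"roll":0},{"tx":0,"ty":0,"tz":0,"roll":0}]' | grep -E "pos|force: \["
python3 lev.py; python3 -c "
from h import *
print(ctrl.get_obs()['q'].round(2))
o,im,d,p=grab('wrist'); Q=car(wcloud(d,o,p)).reshape(-1,3)
s=Q[(abs(Q[:,1]-.002)<.009)&(Q[:,0]<-.07)&(Q[:,0]>-.17)&(Q[:,2]>.03)&(Q[:,2]<.16)]
for x in np.arange(-.165,-.075,.004):
    q=s[abs(s[:,0]-x)<.0015]
    if len(q): print(int(x*1e3),(np.percentile(q[:,2],[10,50,90])*1e3).round(1),end=' ')
"
```

```text
tool_pos: [0.4638, -0.0278, 0.0882]
contact_force: [0.2, 0.6, 0.6]
t 25.97 TCP carrier mm [-176.1    1.7   88.2] tool-y vs carrier y -0.0 open 0.2 grip 0.0 F car [0.1 0.6 0.6]
wrist [(83, -102.2), (89, -100.8), (95, -99.2), (101, -97.9)]
scene [(41, -118.5), (47, -114.8), (53, -111.1), (59, -109.5), (65, -107.5), (71, -105.8), (77, -104.0), (83, -103.1), (89, -101.2), (95, -99.6), (101, -98.6)]
[-0.22 -0.24  2.09  0.    1.29 -1.67]
-165 [147.4 148.2 159.6] -161 [158.5 158.5 158.5] -104 [81.7 81.9 82.3] -100 [83.9 88.6 93.9] -96 [95.5 97.6 98.3] -92 [96.4 97.3 98. ] -76 [84.3 84.9 85.2]
```

The lever stays at about 0.27 rad on its own friction. I turn the tool 90° while backing off and open the gripper, then measure its profile.

```bash
python3 -m handwheel '[{"tx":10,"ty":0,"tz":0,"roll":0},{"tx":10,"ty":0,"tz":0,"roll":0},{"tx":10,"ty":0,"tz":0,"roll":0},{"tx":0,"ty":0,"tz":0,"roll":0.12},{"tx":0,"ty":0,"tz":0,"roll":0.12},{"tx":0,"ty":0,"tz":0,"roll":0.12},{"tx":0,"ty":0,"tz":0,"roll":0.12},{"tx":0,"ty":0,"tz":0,"roll":0.12},{"tx":0,"ty":0,"tz":0,"roll":0.12},{"tx":0,"ty":0,"tz":0,"roll":0.12},{"tx":0,"ty":0,"tz":0,"roll":0.12},{"tx":0,"ty":0,"tz":0,"roll":0.12}]' 85 25 | grep -E "pos|force: \["
python3 -m handwheel '[{"tx":0,"ty":0,"tz":0,"roll":0.12},{"tx":0,"ty":0,"tz":0,"roll":0.12},{"tx":0,"ty":0,"tz":0,"roll":0.12},{"tx":0,"ty":0,"tz":0,"roll":0.12},{"tx":0,"ty":0,"tz":0,"roll":0.01},{"tx":0,"ty":0,"tz":0,"roll":0}]' | grep -E "pos|force: \["
cat > prof.py <<'E'
from h import *
o,M=st(); c=car(o['tool_pos'])
_,im,d,p=grab('scene'); Q=car(cloud(d,p)).reshape(-1,3)
s=Q[(abs(Q[:,1]-c[1])<.05)&(Q[:,0]>c[0]-.1)&(Q[:,0]<c[0]+.09)&(Q[:,2]>.03)]
s=s[(s[:,2]>c[2]+.02)]
for z in range(20,170,6):
    q=s[abs(s[:,2]-c[2]-z/1e3)<.003]
    if len(q): print(z,((np.percentile(q,[1,99],axis=0)[:,:2]-c[:2])*1e3).round().tolist(),len(q))
E
python3 prof.py
```

```text
tool_pos: [0.433, -0.024, 0.0837]
contact_force: [-0.1, 0.1, -0.7]
tool_pos: [0.433, -0.024, 0.0841]
contact_force: [0.4, 0.2, 0.8]
t 27.62 TCP carrier mm [-207.1    1.7   84.1] tool-y vs carrier y 89.8 open 85.1 grip 0.0 F car [0.4 0.3 0.8]
38 [[-49.0, -12.0], [44.0, 6.0]] 16
44 [[-54.0, -14.0], [52.0, 8.0]] 50
50 [[-57.0, -14.0], [57.0, 9.0]] 66
56 [[-57.0, -15.0], [52.0, 8.0]] 66
62 [[-56.0, -14.0], [55.0, 9.0]] 69
68 [[-56.0, -15.0], [55.0, 9.0]] 66
74 [[-57.0, -14.0], [50.0, 7.0]] 51
80 [[-57.0, -16.0], [63.0, 6.0]] 46
86 [[-74.0, -16.0], [73.0, 10.0]] 102
92 [[-74.0, -16.0], [73.0, 9.0]] 196
98 [[-73.0, -19.0], [72.0, 10.0]] 149
104 [[-72.0, -20.0], [71.0, 11.0]] 182
110 [[-71.0, -20.0], [68.0, 10.0]] 175
116 [[-71.0, -21.0], [70.0, 7.0]] 142
122 [[-70.0, -22.0], [68.0, 6.0]] 169
128 [[-69.0, -22.0], [67.0, 8.0]] 210
134 [[-69.0, -21.0], [66.0, 8.0]] 190
140 [[-68.0, -15.0], [65.0, 9.0]] 228
146 [[-64.0, -14.0], [-25.0, 6.0]] 49
152 [[-37.0, -39.0], [5.0, 15.0]] 53
158 [[-38.0, -40.0], [17.0, 13.0]] 130
164 [[-38.0, -40.0], [17.0, 14.0]] 143
```

Open, the knuckles stand out to ±73 mm, so this orientation doesn't help. I map the knuckles in the tool frame from the wrist depth at several openings, to find a part that clears the 24 mm wide keeper.

```bash
cat > knk.py <<'E'
from h import *
o,im,d,p=grab('wrist'); o['tool_rot']=np.zeros(3); op=o['opening']*1000; o['tool_pos']=np.zeros(3)
Q=(wcloud(d,o,p).reshape(-1,3)*1000); Q=Q[(abs(Q[:,0])<45)&(abs(Q[:,1])<85)&(Q[:,2]<-22)&(Q[:,2]>-150)]
print('opening',round(op,1))
for z in range(-30,-140,-10):
    q=Q[abs(Q[:,2]-z)<5]
    r=[]
    for y in range(0,80,6):
        k=q[(q[:,1]>=y)&(q[:,1]<y+6)]; r.append(int(np.percentile(k[:,0],95)) if len(k)>3 else '.')
    print(z,*r)
E
python3 knk.py
python3 -m handwheel '[{"tx":0,"ty":0,"tz":0,"roll":0},{"tx":0,"ty":0,"tz":0,"roll":0},{"tx":0,"ty":0,"tz":0,"roll":0},{"tx":0,"ty":0,"tz":0,"roll":0},{"tx":0,"ty":0,"tz":0,"roll":0}]' 40 25 >/dev/null; python3 knk.py
python3 -m handwheel '[{"tx":0,"ty":0,"tz":0,"roll":0},{"tx":0,"ty":0,"tz":0,"roll":0},{"tx":0,"ty":0,"tz":0,"roll":0},{"tx":0,"ty":0,"tz":0,"roll":0}]' 0 25 >/dev/null; python3 knk.py
```

```text
opening 84.9
-30 . . . . . . . . . . . . . .
-40 . . . . . . . 10 11 6 . . . .
-50 . . . . . . . 10 11 7 . . . .
-60 . . . . . . . 10 10 7 . . . .
-70 . . . . . . . 10 10 7 . . . .
-80 . . . . . . . 11 13 12 7 11 11 .
-90 . . . . . 16 12 12 12 9 11 13 12 .
-100 11 10 11 10 17 17 17 13 11 . 12 12 12 .
-110 11 11 11 17 17 17 17 . . 12 12 12 11 .
-120 11 19 19 19 17 16 . . 6 12 12 12 . .
-130 . . 19 20 . . . . 12 12 12 12 . .
opening 40.0
-30 . . . 10 10 6 . . . . . . . .
-40 . . . 10 11 7 . . . . . . . .
-50 . . . 10 11 7 . . . . . . . .
-60 . . . 10 11 7 . . . . . . . .
-70 . . . 11 13 13 7 12 12 . . . . .
-80 . . . 12 12 12 10 12 12 11 . . . .
-90 . . 17 17 17 12 . 11 12 12 . . . .
-100 11 11 17 17 17 . . 11 12 12 11 . . .
-110 11 11 17 17 17 9 . 4 12 12 12 . . .
-120 11 19 19 19 11 11 . 5 12 12 13 12 . .
-130 . . 20 20 . . . . . 12 12 12 . .
opening 0.1
-30 11 10 6 . . . . . . . . . . .
-40 11 10 6 . . . . . . . . . . .
-50 11 10 7 . . . . . . . . . . .
-60 10 11 8 . . . . . . . . . . .
-70 11 13 12 11 13 11 . . . . . . . .
-80 12 12 12 11 12 12 12 . . . . . . .
-90 16 17 17 . 11 11 12 12 11 . . . . .
-100 15 17 17 16 . 11 11 12 12 11 . . . .
-110 11 17 17 16 11 9 9 12 12 13 12 . . .
-120 11 19 19 19 11 11 5 5 11 12 12 . . .
-130 . 20 20 20 . . . . . . . . . .
```

With the gripper fully open in the first orientation, only about 13 mm stands over the finger at tool y 42–67, against 17–20 mm elsewhere. I roll back, shift about 54 mm in -y and push with that one finger.

```bash
python3 -m handwheel '[{"tx":0,"ty":0,"tz":0,"roll":-0.12},{"tx":0,"ty":0,"tz":0,"roll":-0.12},{"tx":0,"ty":0,"tz":0,"roll":-0.12},{"tx":0,"ty":0,"tz":0,"roll":-0.12},{"tx":0,"ty":0,"tz":0,"roll":-0.12},{"tx":0,"ty":0,"tz":0,"roll":-0.12},{"tx":0,"ty":0,"tz":0,"roll":-0.12},{"tx":0,"ty":0,"tz":0,"roll":-0.12},{"tx":0,"ty":0,"tz":0,"roll":-0.12},{"tx":0,"ty":0,"tz":0,"roll":-0.12},{"tx":0,"ty":0,"tz":0,"roll":-0.12},{"tx":0,"ty":0,"tz":0,"roll":-0.12}]' 85 25 | grep -E "pos|force: \["
python3 -m handwheel '[{"tx":0,"ty":0,"tz":0,"roll":-0.12},{"tx":0,"ty":0,"tz":0,"roll":-0.01},{"tx":0,"ty":-18,"tz":0,"roll":0},{"tx":0,"ty":-18,"tz":0,"roll":0},{"tx":0,"ty":-18,"tz":0,"roll":0},{"tx":0,"ty":0,"tz":20,"roll":0},{"tx":0,"ty":0,"tz":25,"roll":0},{"tx":0,"ty":0,"tz":20,"roll":0},{"tx":0,"ty":0,"tz":15,"roll":0},{"tx":0,"ty":0,"tz":6,"roll":0},{"tx":0,"ty":0,"tz":0,"roll":0},{"tx":0,"ty":0,"tz":0,"roll":0}]' | grep -E "pos|force: \["
python3 lev.py
```

```text
tool_pos: [0.4332, -0.0241, 0.0854]
contact_force: [0.2, 0.4, -0.9]
tool_pos: [0.4269, -0.0777, -0.0002]
contact_force: [-0.4, 0.2, 0.1]
t 30.57 TCP carrier mm [-2.066e+02 -5.240e+01 -2.000e-01] tool-y vs carrier y 0.0 open 85.0 grip 0.0 F car [-0.4  0.1  0.1]
wrist []
scene []
```

Now I move in 72 mm, short of contact, and nudge down slightly.

```bash
python3 -m handwheel '[{"tx":-15,"ty":0,"tz":1,"roll":0},{"tx":-20,"ty":0,"tz":1,"roll":0},{"tx":-20,"ty":0,"tz":0,"roll":0},{"tx":-12,"ty":0,"tz":0,"roll":0},{"tx":-5,"ty":0,"tz":0,"roll":0},{"tx":0,"ty":0,"tz":0,"roll":0}]' | grep -E "pos|force: \["
python3 lev.py; python3 -c "
from h import *
o,im,d,p=grab('wrist'); save('w8',im[120:480,200:600]); Q=car(wcloud(d,o,p)).reshape(-1,3)
s=Q[(Q[:,0]<-.1)&(Q[:,0]>-.16)&(Q[:,1]>-.03)&(Q[:,1]<.02)&(Q[:,2]>.02)&(Q[:,2]<.09)]
for z in range(26,90,6):
    q=s[abs(s[:,2]-z/1e3)<.003]
    if len(q)>2: print(z,(np.percentile(q,[2,98],axis=0)[:,:2]*1e3).round(1).tolist(),len(q))
"
```

```text
tool_pos: [0.4998, -0.0869, -0.0012]
contact_force: [0.2, 0.6, -0.8]
t 31.17 TCP carrier mm [-133.   -52.5   -1.2] tool-y vs carrier y -0.0 open 84.8 grip 0.0 F car [ 0.2  0.6 -0.8]
wrist [(41, -142.8), (47, -139.1), (53, -138.9), (59, -142.3), (65, -142.3), (71, -142.5), (77, -138.9), (83, -139.3), (89, -132.8), (95, -129.3), (101, -141.3), (107, -140.1)]
scene [(41, -131.7), (47, -141.1), (53, -111.7), (59, -125.3), (65, -142.7), (71, -143.4), (77, -146.1), (83, -144.6), (89, -136.3), (95, -133.2), (101, -144.5), (107, -138.5)]
38 [[-145.0, -10.7], [-123.9, -4.7]] 191
44 [[-145.1, -11.0], [-113.8, 1.5]] 532
50 [[-145.3, -11.1], [-109.3, 2.8]] 705
56 [[-145.3, -11.0], [-107.9, 2.6]] 630
62 [[-145.4, -10.7], [-123.6, 2.9]] 577
68 [[-145.5, -10.7], [-106.2, 12.1]] 545
74 [[-146.1, -10.6], [-103.3, 13.9]] 657
80 [[-147.6, -10.1], [-101.8, 15.7]] 1039
86 [[-147.3, -14.0], [-100.6, 17.0]] 2480
```

View pics/w8.png

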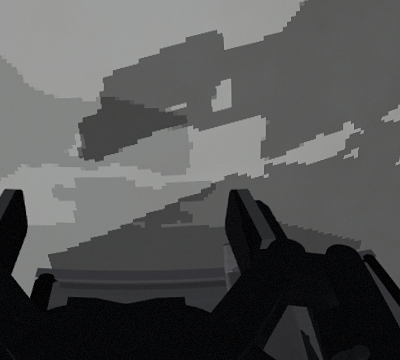

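The picture shows the right-hand finger at (245,230) standing in front of the lever. Its face is about 4 mm short of the lip. I push in small steps.

```bash
python3 -m handwheel '[{"tx":-2,"ty":0,"tz":0,"roll":0},{"tx":-2,"ty":0,"tz":0,"roll":0},{"tx":-1.5,"ty":0,"tz":0,"roll":0},{"tx":0,"ty":0,"tz":0,"roll":0}]' | grep -E "pos|force: \["
python3 -m handwheel '[{"tx":-1.5,"ty":0,"tz":0,"roll":0},{"tx":-1,"ty":0,"tz":0,"roll":0},{"tx":0,"ty":0,"tz":0,"roll":0}]' | grep -E "pos|force: \["; python3 lev.py
```

```text
tool_pos: [0.5027, -0.087, -0.0031]
contact_force: [-1.9, 0.5, -1.0]
tool_pos: [0.5062, -0.0875, -0.0026]
contact_force: [-0.8, 0.5, -0.5]
t 31.9 TCP carrier mm [-126.7  -52.3   -2.6] tool-y vs carrier y -0.0 open 85.1 grip 0.5 F car [-0.9  0.4 -0.5]
wrist [(41, -136.4), (47, -132.8), (53, -132.8), (59, -135.5), (65, -135.9), (71, -135.8), (77, -132.7), (83, -132.8), (89, -124.9), (95, -117.1), (101, -135.2), (107, -132.3)]
scene [(41, -134.6), (47, -131.5), (53, -131.3), (59, -107.1), (65, -133.6), (71, -129.4), (77, -133.4), (83, -134.5), (89, -128.2), (95, -134.5), (101, -134.9), (107, -133.5)]
```

```bash
python3 -m handwheel '[{"tx":-1.5,"ty":0,"tz":0,"roll":0},{"tx":-1.5,"ty":0,"tz":0,"roll":0},{"tx":0,"ty":0,"tz":0,"roll":0}]' | grep -E "pos|force: \["
python3 -m handwheel '[{"tx":-1.2,"ty":0,"tz":0,"roll":0},{"tx":-1.2,"ty":0,"tz":0,"roll":0},{"tx":0,"ty":0,"tz":0,"roll":0}]' | grep -E "pos|force: \["
python3 - <<'E'
from h import *
st()
o,im,d,p=grab('wrist'); Q=car(wcloud(d,o,p)).reshape(-1,3)
for nm in('wrist','scene'):
  if nm=='scene': o,im,d,p=grab('scene'); Q=car(cloud(d,p)).reshape(-1,3)
  s=Q[(Q[:,0]<-.096)&(Q[:,0]>-.118)&(Q[:,1]>-.02)&(Q[:,1]<.015)&(Q[:,2]>.02)&(Q[:,2]<.1)]
  print(nm,[(z,(np.median(s[abs(s[:,2]-z/1e3)<.003],0)[:2]*1e3).round(1).tolist()) for z in range(26,100,6) if (abs(s[:,2]-z/1e3)<.003).sum()>2])
E
```

```text
tool_pos: [0.51, -0.0881, -0.0021]
contact_force: [0.3, 0.8, -0.1]
tool_pos: [0.5119, -0.0883, -0.0023]
contact_force: [-0.3, -0.2, 1.0]
t 32.5 TCP carrier mm [-120.8  -52.4   -2.3] tool-y vs carrier y -0.0 open 85.1 grip 0.0 F car [-0.3 -0.2  1. ]
wrist [(38, [-104.7, -10.3]), (44, [-101.8, -10.2]), (50, [-99.6, -10.2]), (56, [-99.6, -10.3]), (62, [-112.7, -10.4]), (68, [-115.2, -10.4]), (74, [-99.0, 8.2]), (80, [-99.0, 9.1]), (86, [-99.5, 3.7]), (92, [-108.1, 7.5]), (98, [-99.5, 7.6])]
scene [(32, [-116.4, -10.5]), (38, [-104.4, -11.0]), (44, [-101.5, -11.2]), (50, [-100.7, -10.8]), (56, [-100.7, -10.7]), (62, [-101.0, -9.9]), (68, [-112.3, -11.4]), (74, [-112.6, -9.7]), (80, [-100.8, 7.3]), (86, [-113.5, 5.2]), (92, [-113.7, 9.3])]
```

The handle now stands vertical at x ≈ -100 with its lip at -104.5, so it has snapped home. I retreat and verify.

```bash
python3 -m handwheel '[{"tx":5,"ty":0,"tz":0,"roll":0},{"tx":15,"ty":0,"tz":0,"roll":0},{"tx":25,"ty":0,"tz":0,"roll":0},{"tx":25,"ty":0,"tz":-5,"roll":0},{"tx":15,"ty":0,"tz":-25,"roll":0},{"tx":0,"ty":0,"tz":-35,"roll":0},{"tx":0,"ty":0,"tz":-35,"roll":0},{"tx":0,"ty":0,"tz":-35,"roll":0},{"tx":0,"ty":0,"tz":-20,"roll":0},{"tx":0,"ty":0,"tz":0,"roll":0},{"tx":0,"ty":0,"tz":0,"roll":0},{"tx":0,"ty":0,"tz":0,"roll":0}]' | grep -E "pos|force: \["
python3 - <<'E'
from h import *
for nm in('scene','wrist','top'):
  o,im,d,p=grab(nm); Q=car(wcloud(d,o,p) if nm=='wrist' else cloud(d,p)).reshape(-1,3)
  s=Q[(Q[:,0]<-.09)&(Q[:,0]>-.14)&(abs(Q[:,1]-.002)<.011)&(Q[:,2]>.02)&(Q[:,2]<.1)]
  print(nm,'handle',[(z,(np.median(s[abs(s[:,2]-z/1e3)<.003],0)[0]*1e3).round(1).tolist()) for z in range(26,100,6) if (abs(s[:,2]-z/1e3)<.003).sum()>2])
  b=Q[(abs(abs(Q[:,1]-.002)-.021)<.006)&(Q[:,0]<-.085)&(Q[:,0]>-.115)&(Q[:,2]>.12)&(Q[:,2]<.16)]
  if len(b): print(' bar sides',(np.percentile(b,[5,50,95],axis=0)*1e3).round(1)[:,[0,2]].tolist())
  l=Q[(abs(Q[:,1])<.09)&(Q[:,0]>-.065)&(Q[:,0]<.04)&(Q[:,2]>.12)&(Q[:,2]<.2)]
  if len(l)>20: print(' lid',np.polyfit(l[:,0],l[:,2],1).round(4))
st()
E
```

```text
tool_pos: [0.4262, -0.0774, 0.1512]
contact_force: [0.7, -1.1, -0.5]
scene handle [(38, -104.6), (44, -102.0), (50, -99.9), (56, -100.3), (62, -99.6), (68, -99.7), (74, -99.7), (80, -99.3), (86, -100.0), (92, -99.7), (98, -98.0)]
 lid [0.0058 0.1403]
wrist handle [(38, -103.5), (44, -101.1), (50, -99.1), (56, -99.1), (62, -99.1), (68, -99.1), (74, -99.0), (80, -99.1), (86, -99.0), (92, -99.0), (98, -95.1)]
 bar sides [[-99.5, 121.7], [-97.9, 129.2], [-94.3, 131.5]]
 lid [0.0226 0.1417]
top handle []
 bar sides [[-100.4, 128.1], [-96.5, 130.0], [-93.3, 132.6]]
 lid [0.0072 0.1408]
t 33.75 TCP carrier mm [-207.7  -52.1  150.4] tool-y vs carrier y -0.0 open 84.8 grip 0.0 F car [ 0.5 -0.8 -0.8]
```

The lever is vertical and home, the bar is at z ≈ 129 in its groove, the lid is flat, and the arm is clear. I hand the job in.

```bash
python3 -c "
from station import ctrl
print(ctrl.finish_job())"
```

```text
the job is handed in; nothing more can be done
None
```

I shut the lid, seated the crossbar in the keeper's groove and snapped the lever home; the last camera check agreed, and I handed the job in at about 34 s (no verdict was returned).

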